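# Clamp a stack of flange rings for rim marking and lock the over-centre clamp

## Task

Get the ring clamp ready for marking: stack all the loose flange rings flat in the middle of its two open half-shell jaws, and only then swing both jaws shut round them, edge to edge. Take the extension bar off its peg, slip it right home on the clamp's stub, throw the clamp with it past the dead point to the stop, and put the bar back upright on its peg, fully down. With the clamp thrown, lift the lock arm out of its notch, swing it across behind the stub and let it drop fully into the other notch, so that the clamp cannot spring open.

Things in the scene. Friction and masses are not known exactly. Their poses are not given: they have to be found in the camera images.
- fixture: the ring clamp, screwed to the bench: a dark steel bed 12 mm thick, 136 x 284 mm, that carries, along its own +y, hinge post, nest with jaws, wedge yoke, crank and lock arm. Origin: under the middle of the nest, at bench level; at yaw 0 its x points away from the robot and y to the robot's left (it stands turned up to 3.5 degrees). 'Bed axes' below are these
- nest (a point): middle of the nest on the bed's top (12 mm above the bench), where the bottom ring's underside centre belongs. Shut, the jaws leave a bore of 115 mm; their walls, 8 mm thick, stand from 14 to 80 mm above the bench. It takes three rings (the third sticks out 13 mm). With the jaws open the gap between their free ends, towards bed +y, leaves room for a finger outside the ring
- ring_a: turned flange ring, 112 mm outside, 48 mm bore, 27 mm thick, 0.8 kg, lying flat. Always there; it starts on the bench at the robot's left, beyond the clamp's crank. Origin: centre of its underside. Pinch its 32 mm wall from above, one finger in the bore (the wall's middle is 40 mm from the centre)
- ring_b: turned flange ring, 112 mm outside, 48 mm bore, 27 mm thick, 0.8 kg, lying flat. If there, it starts on top of ring_a. Origin: centre of its underside. Pinch its 32 mm wall from above, one finger in the bore (the wall's middle is 40 mm from the centre)
- ring_c: turned flange ring, 112 mm outside, 48 mm bore, 27 mm thick, 0.8 kg, lying flat. If there, it starts already in the nest, up to 10 mm off the middle. Origin: centre of its underside. Pinch its 32 mm wall from above, one finger in the bore (the wall's middle is 40 mm from the centre)
- air_hose: the orange air hose (fixed, solid) that hangs across the bench to the right of the clamp, at y = -0.11 to -0.13: it passes x = 0.38 at 0.16 m above the bench, 0.43 at 0.22, 0.456 at 0.28, 0.50 at 0.37, 0.55 at 0.45. No work lies beyond it. The marker's base (70 mm high) begins at x = 0.542, its black housing hangs from x = 0.55, y = 0.06 to 0.23, 0.15 to 0.37 m up. The body's origin is of no use
- jaw_hinge (a point): on the upright hinge axis common to both jaws (72 mm from the nest's middle along the bed's -y), at the height of the bed's top
- jaw_near (a joint): angle of the half-shell jaw on the robot's side, rad: 0 = shut, positive = open (counter-clockwise from above); it stays where it is left (about 4 N at the pin moves it; rings in its way are pushed along). Starts 0.14 to 0.20
- jaw_far (a joint): angle of the half-shell jaw on the marker's side (it has a marking window), rad: 0 = shut, positive = open (clockwise from above); it stays where it is left. Starts 0.15 to 0.20
- jaw_near_pin (a point): upright round grip pin on the free end of jaw_near, 14 mm diameter, standing free from 68 to 100 mm above the bench; the point is on its axis, 88 mm up. With the jaw shut it stands 12 mm to the -x side of the split line and 88 mm along bed +y from the nest's middle (so the pins end 28 mm apart, 160 mm from the hinge)
- jaw_far_pin (a point): upright round grip pin on the free end of jaw_far, 14 mm diameter, standing free from 68 to 100 mm above the bench; the point is on its axis, 88 mm up. With the jaw shut it stands 16 mm to the +x side of the split line and 88 mm along bed +y from the nest's middle (so the pins end 28 mm apart, 160 mm from the hinge)
- clamp_crank (a joint): angle of the clamp's crank about its level axis (along bed x), rad: 0 = open (start), positive = thrown, the stub going up and over towards the nest; dead point at 0.87; stop at 1.05, where a spring holds it over centre. The spring resists with up to 1.8 N m (at 0.4 rad) and nothing at the dead point: too stiff for fingers on the short stub, about 11 N at the bar's grip
- crank_axis (a point): on the crank's level axis, in the bed's middle plane (bed x = 0), 44 mm above the bench and 157 mm along bed +y from the nest's middle
- stub_root (a point): on the axis of the stub, 30 mm from the crank axis: outer face of the 21 mm collar on which the bar's mouth comes to stop. The stub is a round 12 mm bar with a round end; it stands in the bed's y-z plane
- stub_tip (a point): tip of the stub, 74 mm from the crank axis. Open, the stub leans 30 degrees from upright towards bed +y (away from the nest); thrown, 30 degrees towards the nest
- bar: extension bar: square steel tube, 170 mm long, 22 mm outside, with a 16 mm square bore open at the mouth; rubber sleeve at the other, capped end; 0.26 kg. Origin: centre of the mouth; z along the bar to the capped end. It starts upright on its peg, mouth down, turned up to 10 degrees to the bed (x and y are square to its flat sides). Home on the stub, its origin is at stub_root
- bar_grip (a point): on the bar's axis, 140 mm from the mouth and 30 mm from the capped end: a good place to hold it with the fingers along the bar (the gripper's body then clears the end)
- peg_seat (a point): where the bar's mouth belongs when it is parked: top of the shoulder, 18 mm above the bench, of an upright 11 mm round peg on the bed (bed x -36, y 170 mm from the nest's middle); the peg stands 44 mm above the shoulder
- lock_arm (a joint): angle of the lock arm about its upright axis, rad, counter-clockwise from above: 0 = free notch (start; the arm points 15 degrees from bed +y towards -x), 1.31 = locked notch (it points along bed -x; its end then stands close behind the thrown stub and blocks its way back). It passes the gate's wall between the notches only when lifted 15 mm or more; each notch leaves about 0.06 rad of play
- lock_lift (a joint): how far the lock arm is lifted, m: 0 = down in a notch, at most 0.024; a spring of 3 to 4 N and its weight pull it down
- lock_axis (a point): on the upright axis of the lock arm (bed x 42, y 161 mm from the nest's middle), 75 mm above the bench
- lock_knob (a point): middle of the round black knob that stands on the lock arm, 25 mm from the arm's axis: 23 mm diameter, 108 to 134 mm above the bench when down. Pinch it from above; it may turn in the fingers as the arm swings. The arm is 10 mm wide, 12 mm high, 50 mm long, its top 81 mm above the bench

How it is judged (in metres and radians):
On the way, in this order (a step that is already met when the one before it is completed fails the run):
1. all the rings stand stacked in the nest between the open jaws (horizontal distance between each of ring_a, ring_b, ring_c and nest below 0.02 m and height (world z) of ring_a between 0.008 and 0.074 m and angle between each of ring_a, ring_b, ring_c's own z axis and vertical below 0.06 rad and height (world z) of ring_b between 0.008 and 0.074 m and height (world z) of ring_c between 0.008 and 0.074 m), for 0.2 s.
2. both jaws are shut round the stack (all of step 1 and value of joint each of jaw_near, jaw_far below 0.025 rad), for 0.2 s.
3. the extension bar is slipped home on the stub of the clamp, which is still open (distance between bar and stub_root below 0.015 m and value of joint clamp_crank below 0.6 rad), for 0.1 s.
4. the clamp is thrown past its dead point with the bar still on the stub (value of joint clamp_crank above 0.97 rad and distance between bar and stub_root below 0.04 m), for 0.1 s.
At the end, for the whole second after the job is handed in: every ring there lies flat within 6 mm of the nest's middle; jaws shut (0.025 rad); clamp over centre (over 0.97 rad); lock arm in the locked notch (over 1.15 rad, lift under 5 mm); bar back upright on its peg, its mouth within 8 mm of the seat (horizontal distance between each of ring_a, ring_b, ring_c and nest below 0.006 m and height (world z) of ring_a between 0.008 and 0.074 m and angle between each of ring_a, ring_b, ring_c's own z axis and vertical below 0.06 rad and height (world z) of ring_b between 0.008 and 0.074 m and height (world z) of ring_c between 0.008 and 0.074 m and value of joint each of jaw_near, jaw_far below 0.025 rad and value of joint clamp_crank above 0.97 rad and value of joint lock_arm above 1.15 rad and value of joint lock_lift below 0.005 m and distance between bar and peg_seat below 0.008 m and angle between bar's own z axis and vertical below 0.12 rad and linear speed of bar below 0.02 m/s); the robot touches nothing.
Of ring_b, ring_c only 1 to 2 are there at a start; the rules pass over those that are not, and their reading is None.
At some moment in a run one of ring_a, ring_b, ring_c may be knocked a few centimetres aside while the robot is not near it.
It also fails if it takes over 208 s, if anything falls off the work surface, if the arm or the gripper's body presses on something with over 40 N, if the wrist force passes 120 N, or if a joint passes its speed limit or range.

## Robot

A 6-joint arm with a two-finger parallel gripper is mounted at the origin on a cart in front of the work surface, level with it; the furniture and walls round the work are solid. World frame = base frame: x ahead of the robot, y to its left, z up, the work surface at z = 0. Lengths are in mm, angles in degrees, forces in N, time in s.
With the tool pointing down it reaches from about 300 to 850 mm from the base axis. Payload 4.2 kg.
Tool frame: the origin (TCP) lies midway between the tips of the shut fingers; the grasp point (between the pads) lies 19 mm behind it; z points along the fingers, y is the line along which they close (so a half turn about z gives the same grasp; the last joint's range is limited). The gripper opens to 91 mm and grips with 3 to 60 N. Pads are 32 mm wide; open, the fingers measure 118 mm over their backs; the gripper's body (76 mm by 178 mm) begins 60 mm behind the grasp point.
Start: joints at [74.828, 18.312, 89.639, -0, 72.044, -1.146], TCP at [139.36, 557.873, 213.976] pointing down, gripper open.
Joint ranges: [-177.97, 177.97], [-48.28, 115.42], [12.27, 149.76], [-77.06, 257.06], [2.81, 150.46], [-146.56, 146.56]. Speed limits (degrees/s): [147.25, 147.25, 180, 180, 180, 180].

## Interface

Orientations are given as [roll, pitch, yaw] about the fixed x, y, z axes, in that order (R = Rz(yaw) Ry(pitch) Rx(roll)).
In Python, from workcell import env gives the robot as it stands.
- The arm moves only by the shell command python3 drive.py [OPENING] [FORCE], which reads ROWS from standard input. ROWS is a JSON list of rows, 1 to 8 of them, each of 6 numbers: dx, dy, dz in mm, then a rotation vector rx, ry, rz in degrees; each row shifts and turns the commanded pose from where the row before left it, along the tool's axes as they then stand; what a row does not reach is not made up. A row lasts 1/10 s, in which the tool goes at most 50 mm and 8.59 degrees, less where a joint would pass 70% of its speed; a pose out of reach is approached as far as the arm can. OPENING is the finger opening in mm, set as the command begins (- or left out keeps the last). The fingers move at their own pace and stop on an object; FORCE is the grip in N (left out, the last holds). Time passes only in rows, so rows that do not move let the fingers close. It prints the time, the measured TCP pose, the force, the opening and the grip force at its end. Input that does not fit is refused with a message, and nothing moves.
- env.state(): the state, without advancing time (a new reading comes with each control period).
- env.grab_frame(name): name is "scene" or "top" or "wrist"; returns the picture (400x640x3 uint8, blue, green, red); there is no depth.
- env.camera_model(name): a dict with "fx", "fy", "cx", "cy" (pixels), "D" ([k1, k2, p1, p2, k3] as OpenCV has them; the pictures are not rectified), "T" (4x4, takes a point from camera to world coordinates). Camera axes: x right, y up, looking along -z (the intrinsics and any distortion apply to the point x, -y, -z); pixel columns grow to the right and rows downward; lengths in mm; the calibration is good to about 2 mm. A picture is of the moment at which its call begins: read the wrist's pose just before it. camera_model takes no time and is no camera call; for the wrist camera it gives the pose at the moment of the call.
- env.job_done(): hands the job in; it is judged then, once.
The state is a dict: "time_s": time; "qpos": joint angles; "qvel": joint speeds; "effort": joint torques, N m; "ee_pos": TCP position; "ee_rot": TCP orientation; "force": force on the tool from outside, world axes, zero at the start; "torque": the same for the moment, N m; "gripper_width": finger opening in mm; "gripper_force": force on a finger pad.
Only numpy, scipy, OpenCV 4.12 (cv2) and the standard library are available. Lean on these libraries where they do the work, as an engineer would, in place of code of your own. Each camera call takes 0.05 s, during which the arm holds its last target. There are 200 camera calls.

## Working session

There is one attempt and no reset: what is moved stays moved. The work goes in short steps, Python scripts to look and compute and a shell command to move; the robot and the scene stay as the last step left them, time stands still between calls to the robot, and variables do not carry over. Pictures are saved under pics/ and viewed, at most 14 in all, crops included, and the job is handed in when it is done.

```bash
ls; mkdir -p pics; cat > h.py <<'E'
import numpy as np, cv2
from workcell import env
from scipy.spatial.transform import Rotation as R
def ray(cam,uv):
    m=cam; K=np.array([[m['fx'],0,m['cx']],[0,m['fy'],m['cy']],[0,0,1.]])
    p=cv2.undistortPoints(np.array(uv,float).reshape(-1,1,2),K,np.array(m['D'],float)).reshape(-1,2)
    d=np.c_[p[:,0],-p[:,1],-np.ones(len(p))]
    T=np.array(m['T']); return T[:3,3], d@T[:3,:3].T
def onz(cam,uv,z):
    o,d=ray(cam,uv); s=(z-o[2])/d[:,2]; return o+d*s[:,None]
def proj(m,P):
    T=np.array(m['T']); q=(np.atleast_2d(P)-T[:3,3])@T[:3,:3]
    K=np.array([[m['fx'],0,m['cx']],[0,m['fy'],m['cy']],[0,0,1.]])
    return cv2.projectPoints(np.c_[q[:,0],-q[:,1],-q[:,2]],np.zeros(3),np.zeros(3),K,np.array(m['D'],float))[0].reshape(-1,2)
def rows(target,yaw=None):
    s=env.state(); r=np.array(s['ee_rot'],float); 
    return s
E
python3 - <<'E'
from h import *
for n in ['scene','top']:
    f=env.grab_frame(n); cv2.imwrite(f'pics/{n}0.png',f)
    m=env.camera_model(n); print(n,{k:np.round(v,3).tolist() for k,v in m.items()})
s=env.state(); print(s)
E
```

```text
drive.py
pics
workcell.py
scene {'fx': 448.764, 'fy': 448.764, 'cx': 316.219, 'cy': 200.47, 'D': [-0.081, 0.0, 0.0, 0.0, 0.0], 'T': [[0.592, 0.619, -0.517, 15.172], [-0.806, 0.457, -0.376, -225.838], [0.003, 0.639, 0.769, 788.875], [0.0, 0.0, 0.0, 1.0]]}
top {'fx': 511.368, 'fy': 511.368, 'cx': 329.294, 'cy': 192.681, 'D': [-0.024, 0.0, 0.0, 0.0, 0.0], 'T': [[0.016, 0.996, -0.091, 382.675], [-0.999, 0.013, -0.041, 69.799], [-0.04, 0.091, 0.995, 971.858], [0.0, 0.0, 0.0, 1.0]]}
{'time_s': 0.1, 'qpos': array([ 7.48288605e+01,  1.83473584e+01,  8.96970353e+01, -7.55578730e-04,
        7.20446503e+01, -1.14546213e+00]), 'qvel': array([-0.05293898, -0.172102  , -0.2147179 ,  0.08194498, -0.02791423,
       -0.03602808]), 'effort': array([ 5.24346433e-04, -4.13332772e+01, -2.32509255e+01,  7.30965030e-02,
        4.21612593e-02, -5.40652297e-05]), 'ee_pos': array([139.2397186 , 557.43631018, 213.22670339]), 'ee_rot': array([-1.79910959e+02, -1.06178252e-03,  1.65974555e+02]), 'force': array([0.04243308, 0.31727961, 0.68600688]), 'torque': array([-0.00198585,  0.00115562,  0.00055122]), 'gripper_force': 0.0, 'gripper_width': 90.8548087007887}
```

View pics/top0.png

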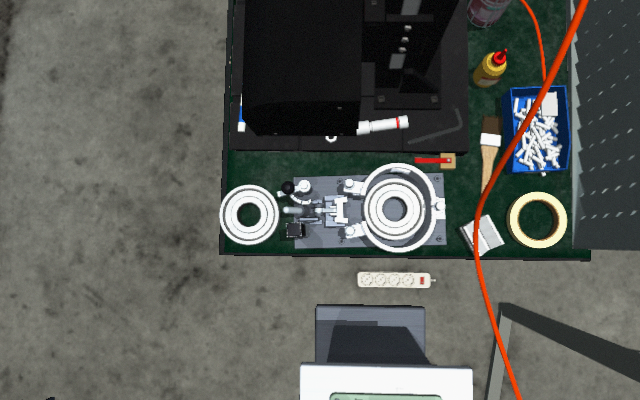

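View pics/scene0.png

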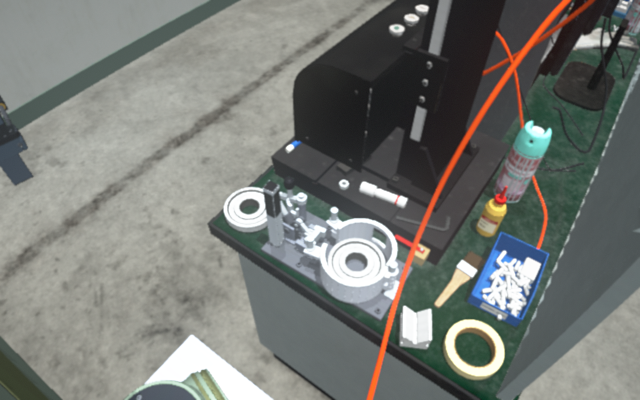

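```bash
python3 - <<'E'
from h import *
f=cv2.imread('pics/top0.png'); cv2.imwrite('pics/topc.png',cv2.resize(f[145:260,215:455],None,fx=3.3,fy=3.3,interpolation=cv2.INTER_CUBIC))
f=cv2.imread('pics/scene0.png'); cv2.imwrite('pics/scc.png',cv2.resize(f[175:325,215:415],None,fx=4,fy=4,interpolation=cv2.INTER_CUBIC))
m=env.camera_model('wrist'); print({k:np.round(v,3).tolist() for k,v in m.items()})
m=env.camera_model('top')
print(onz(m,[[249,215],[395,208],[295,230],[288,187]],40).round(0))
E
```

```text
{'fx': 302.183, 'fy': 302.183, 'cx': 318.997, 'cy': 199.078, 'D': [-0.028, 0.0, 0.0, 0.0, 0.0], 'T': [[0.243, -0.942, -0.233, 73.354], [0.97, 0.236, 0.06, 574.436], [-0.001, -0.24, 0.971, 384.91], [0.0, 0.0, 0.0, 1.0]]}
[[424. 255.  40.]
 [441. -11.  40.]
 [398. 170.  40.]
 [477. 185.  40.]]
```
View pics/topc.png

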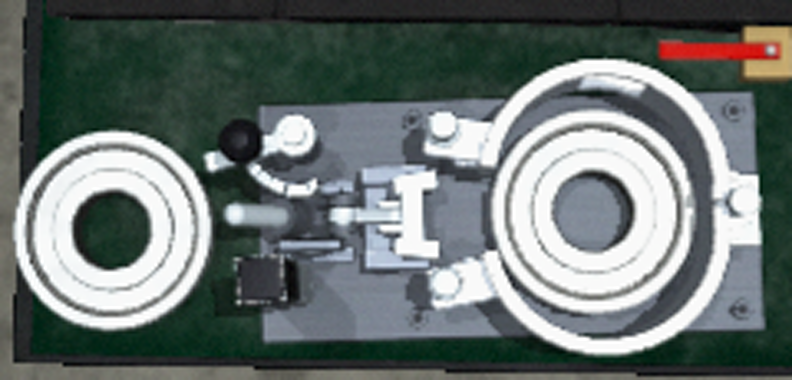

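View pics/scc.png

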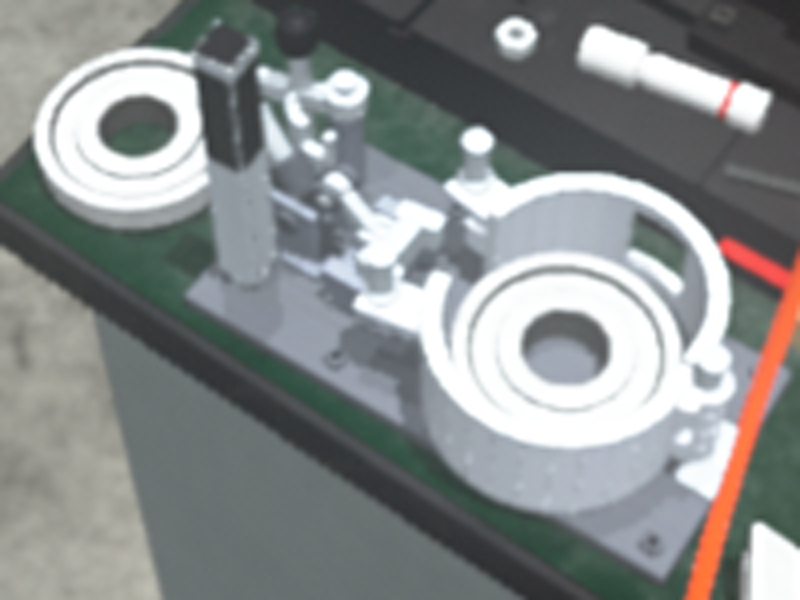

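```bash
cat >> h.py <<'E'
def delta(P=None,yaw=None,Rt=None):
    s=env.state(); r=R.from_euler('xyz',s['ee_rot'],degrees=True)
    if P is not None: print('d tool',r.inv().apply(np.array(P)-s['ee_pos']).round(1))
    if yaw is not None: Rt=R.from_euler('xyz',[180,0,yaw],degrees=True)
    if Rt is not None: print('rotvec',(r.inv()*Rt).as_rotvec(degrees=True).round(2))
E
echo '[[-34, -31, 0, 0, 0, 0], [-34, -31, 0, 0, 0, 0], [-34, -31, 0, 0, 0, 0], [-34, -31, 0, 0, 0, 0], [-34, -31, 0, 0, 0, 0], [-34, -31, 0, 0, 0, 0], [-34, -31, 0, 0, 0, 0], [-34, -31, 0, 0, 0, 0]]' | python3 drive.py
python3 -c "
from h import *
delta([437,100,230],180)"
```

```text
time_s: 0.9
ee_pos: [343.6, 249.6, 213.8]
ee_rot: [-180.0, -0.0, 166.0]
force: [-0.2, 0.4, 0.1]
gripper_width: 91.2
gripper_force: 0.0
d tool [-126.8 -122.5  -16.2]
rotvec [  0.  -0. -14.]
```

```bash
echo '[[-30, -30, -4, 0, 0, 0], [-30, -30, -4, 0, 0, 0], [-30, -30, -4, 0, 0, 0], [-32, -30, -4, 0, 0, 0], [0, 0, 0, 0, 0, -5], [0, 0, 0, 0, 0, -5], [0, 0, 0, 0, 0, -4], [0, 0, 0, 0, 0, 0]]' | python3 drive.py
python3 - <<'E'
from h import *
m=env.camera_model('wrist'); f=env.grab_frame('wrist'); cv2.imwrite('pics/w1.png',f); import pickle; pickle.dump(m,open('w1.pkl','wb')); print(np.round(m['T'],3))
E
```

```text
time_s: 1.7
ee_pos: [432.2, 105.1, 229.6]
ee_rot: [-180.0, -0.0, 179.9]
force: [0.2, -0.4, -0.1]
gripper_width: 91.5
gripper_force: 0.0
[[ 2.00000e-03 -9.71000e-01 -2.40000e-01  3.64385e+02]
 [ 1.00000e+00  2.00000e-03  0.00000e+00  1.05600e+02]
 [ 0.00000e+00 -2.40000e-01  9.71000e-01  4.01347e+02]
 [ 0.00000e+00  0.00000e+00  0.00000e+00  1.00000e+00]]
```

View pics/w1.png

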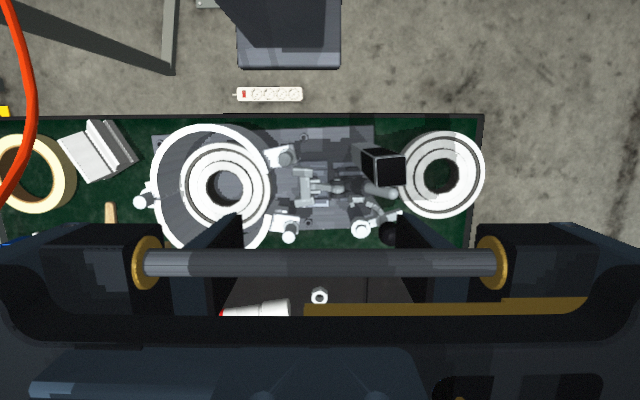

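```bash
cat > m1.py <<'E'
from h import *
import pickle
m=env.camera_model('top'); w=pickle.load(open('w1.pkl','rb'))
c=lambda p:(np.array(p)+.5)/3.3-.5+np.array([215,145])
for n,p,z in [('corner',(262,107),12),('corner',(752,92),12),('corner',(765,328),12),('corner',(262,342),12),('pinfar',(443,125),100),('pinnear',(447,283),100),('bar',(263,280),188),('lockax',(297,135),95),('knob',(241,140),134),('stubtip',(235,213),108),('hinge',(743,199),95)]:
    print('top',n,onz(m,c(p),z)[0].round(1))
for n,p,z in [('pinnear',(284,156),100),('pinfar',(288,230),100),('knob',(391,235),134),('hinge',(145,202),95)]:
    print('wri',n,onz(w,p,z)[0].round(1))
def circ(img,cam,roi,z,tag,inv=False):
    x0,y0,x1,y1=roi; g=cv2.cvtColor(img,cv2.COLOR_BGR2GRAY)[y0:y1,x0:x1]
    g=255-g if inv else g
    _,t=cv2.threshold(g,0,255,cv2.THRESH_OTSU)
    cs,_=cv2.findContours(t,cv2.RETR_EXTERNAL,cv2.CHAIN_APPROX_NONE)
    for k in cs:
        if cv2.contourArea(k)<250: continue
        P=onz(cam,k.reshape(-1,2)+[x0,y0],z)[:,:2]
        (cx,cy),r=cv2.minEnclosingCircle(P.astype(np.float32))
        A=np.c_[2*P,np.ones(len(P))]; s=np.linalg.lstsq(A,(P**2).sum(1),rcond=None)[0]
        rr=np.sqrt(s[2]+s[:2]@s[:2]); res=np.std(np.hypot(*(P-s[:2]).T)-rr)
        print(tag,s[:2].round(1),'r',rr.round(1),'res',res.round(2),'mec',round(cx,1),round(cy,1),round(r,1))
if __name__=='__main__':
    T=cv2.imread('pics/top0.png'); W=cv2.imread('pics/w1.png')
    circ(T,m,(217,180,281,249),27,'A top outer'); circ(T,m,(233,199,266,231),27,'A top bore',1)
    circ(W,w,(420,150,466,200),27,'A wri bore',1)
    circ(T,m,(379,192,411,226),39,'C top bore',1); circ(W,w,(203,164,247,204),39,'C wri bore',1)
E
python3 m1.py
```

```text
top corner [498.9 177.1  12. ]
top corner [ 510.7 -102.6   12. ]
top corner [ 377.1 -109.4   12. ]
top corner [364.5 174.   12. ]
top pinfar [479.9  72.7 100. ]
top pinnear [398.1  69.5 100. ]
top bar [396.6 155.1 188. ]
top lockax [474.3 149.   95. ]
top knob [467.3 173.6 134. ]
top stubtip [432.2 179.  108. ]
top hinge [443.8 -82.9  95. ]
wri pinnear [394.6  70.8 100. ]
wri pinfar [472.3  72.7 100. ]
wri knob [465.4 173.1 134. ]
wri hinge [442.8 -78.4  95. ]
A top outer [426.5 259.1] r 55.2 res 0.52 mec 426.5 259.1 56.2
A top bore [426.6 259.2] r 21.9 res 0.52 mec 426.6 259.2 22.8
A wri bore [426.8 258.8] r 22.3 res 0.48 mec 427.0 258.9 23.2
C top bore [440.3 -10.6] r 22.4 res 0.54 mec 440.3 -10.6 23.2
C wri bore [439.1 -11.2] r 21.9 res 0.92 mec 439.9 -11.2 23.1
```

```bash
echo '[[7, 44, 0, 0, 0, 0], [0, 50, 0, 0, 0, 0], [0, 50, 0, 0, 0, 0], [0, 50, 0, 0, 0, 0], [0, 0, 40, 0, 0, -2.5], [0, 0, 40, 0, 0, 0], [0, 0, 40, 0, 0, 0], [0, 0, 0, 0, 0, 0]]' | python3 drive.py 60 60
python3 - <<'E'
from h import *
from m1 import circ
delta([424.9,299,9],182.45)
f=env.grab_frame('top'); cv2.imwrite('pics/top1.png',f); m=env.camera_model('wrist'); g=env.grab_frame('wrist'); cv2.imwrite('pics/w2.png',g)
E
```

```text
time_s: 2.55
ee_pos: [421.7, 297.3, 105.2]
ee_rot: [-179.6, -0.6, -177.6]
force: [-1.1, -0.1, 0.1]
gripper_width: 59.9
gripper_force: 0.0
top corner [498.9 177.1  12. ]
top corner [ 510.7 -102.6   12. ]
top corner [ 377.1 -109.4   12. ]
top corner [364.5 174.   12. ]
top pinfar [479.9  72.7 100. ]
top pinnear [398.1  69.5 100. ]
top bar [396.6 155.1 188. ]
top lockax [474.3 149.   95. ]
top knob [467.3 173.6 134. ]
top stubtip [432.2 179.  108. ]
top hinge [443.8 -82.9  95. ]
wri pinnear [394.6  70.8 100. ]
wri pinfar [472.3  72.7 100. ]
wri knob [465.4 173.1 134. ]
wri hinge [442.8 -78.4  95. ]
d tool [-4.2  2.1 96.2]
rotvec [-0.36 -0.59  0.  ]
```

View pics/w2.png

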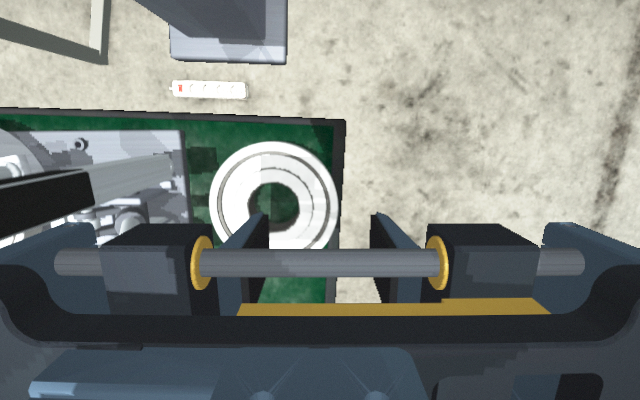

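```bash
echo '[[-4, 2, 30, 0, 0, 0], [0, 0, 30, 0, 0, 0], [0, 0, 25, 0, 0, 0], [0, 0, 11, 0, 0, 0], [0, 0, 0, 0, 0, 0], [0, 0, 0, 0, 0, 0]]' | python3 drive.py 60 60; echo '[[0, 0, 0, 0, 0, 0], [0, 0, 0, 0, 0, 0], [0, 0, 0, 0, 0, 0], [0, 0, 0, 0, 0, 0], [0, 0, 0, 0, 0, 0], [0, 0, 0, 0, 0, 0]]' | python3 drive.py 20 60
```

```text
time_s: 3.25
ee_pos: [432.1, 303.1, 25.2]
ee_rot: [179.8, 0.5, -177.6]
force: [-15.9, -7.2, 65.2]
gripper_width: 60.1
gripper_force: 32.4
time_s: 3.85
ee_pos: [431.9, 297.0, 25.7]
ee_rot: [-179.6, 0.4, -177.4]
force: [-11.5, -25.8, 75.7]
gripper_width: 31.6
gripper_force: 79.2
```

```bash
echo '[[0, 0, -8, 0, 0, 0], [0, 0, -8, 0, 0, 0], [0, 0, 0, 0, 0, 0]]' | python3 drive.py - 60
python3 - <<'E'
from h import *
f=env.grab_frame('scene'); g=env.grab_frame('wrist')
a=cv2.resize(f[130:280,190:390],(800,600),interpolation=cv2.INTER_CUBIC); cv2.imwrite('pics/s3.png',a); cv2.imwrite('pics/w3.png',g)
E
```

```text
time_s: 4.15
ee_pos: [431.6, 302.9, 33.0]
ee_rot: [179.8, 0.3, -177.6]
force: [0.8, -0.4, -0.1]
gripper_width: 20.0
gripper_force: 0.0
```

View pics/s3.png

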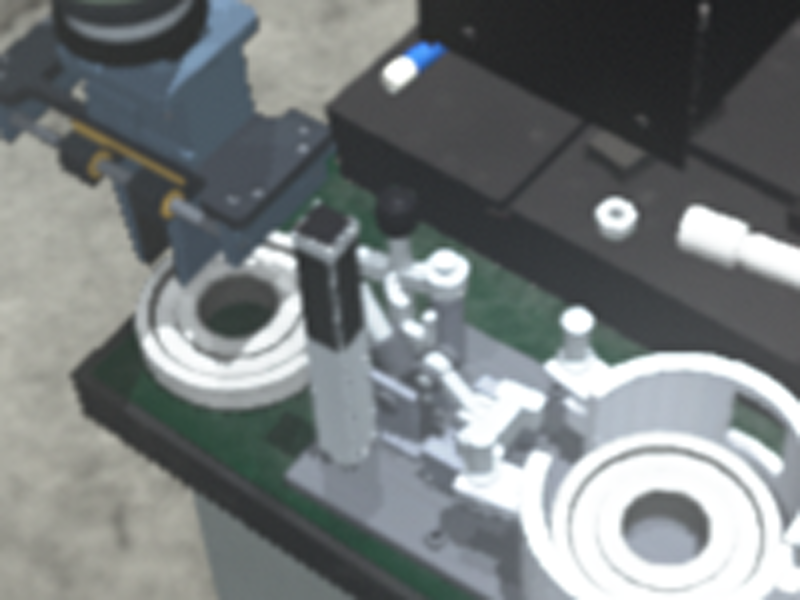

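View pics/w3.png

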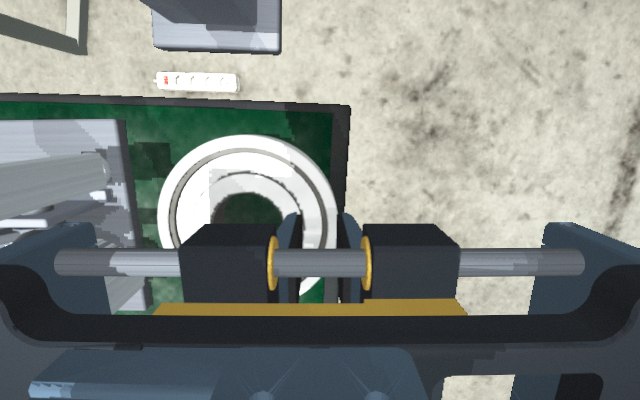

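```bash
sed -i 's/^for n,p,z/if __name__=="__main__":\n  for n,p,z/; s/^    print(.top/      print("top/; ' m1.py; python3 - <<'E'
s=open('m1.py').read()
i=s.index('if __name__'); j=s.index('def circ'); open('m1.py','w').write(s[:i]+s[j:])
E
echo '[[0, 0, -40, 0, 0, 0], [-20, 0, -40, 0, 0, 0], [-20, 0, -40, 0, 0, 0], [0, 0, 0, 0, 0, 0], [0, 0, 0, 0, 0, 0], [0, 0, 0, 0, 0, 0]]' | python3 drive.py 62 60
python3 - <<'E'
from h import *
from m1 import circ
delta()
m=env.camera_model('wrist'); g=env.grab_frame('wrist'); cv2.imwrite('pics/w4.png',g)
p=proj(m,[426.6,259,27])[0]; print(p); u,v=p.astype(int)
circ(g,m,(u-35,v-28,u+35,v+32),27,'A',1)
circ(g,m,(u-80,v-75,u+75,v+70),27,'Ao')
E
```

```text
time_s: 4.85
ee_pos: [467.9, 302.6, 147.9]
ee_rot: [-179.9, -0.2, -177.5]
force: [-0.6, 0.7, -0.5]
gripper_width: 61.9
gripper_force: 0.0
[275.31332156 151.46813861]
A [426.7 258.9] r 22.2 res 0.39 mec 426.6 259.1 23.1
Ao [426.7 258.5] r 55.8 res 0.3 mec 426.9 258.5 56.4
Ao [424.9 323.3] r 42.9 res 20.41 mec 424.3 323.8 68.9
```

```bash
echo '[[43, -4, 30, 0, 0, 0], [0, 0, 40, 0, 0, 0], [0, 0, 30, 0, 0, 0], [0, 0, 0, 0, 0, 0], [0, 0, 0, 0, 0, 0], [0, 0, 0, 0, 0, 0]]' | python3 drive.py 62 60
python3 -c "
from h import *
delta([425.1,296.8,9],182.45)"
```

```text
time_s: 5.5
ee_pos: [429.6, 298.3, 52.5]
ee_rot: [179.9, 0.1, -177.5]
force: [0.7, 0.1, 0.0]
gripper_width: 61.9
gripper_force: 0.0
d tool [ 4.6 -1.4 43.5]
rotvec [0.07 0.1  0.03]
```

```bash
echo '[[5, -1, 10, 0, 0, 0], [0, 0, 15, 0, 0, 0], [0, 0, 10, 0, 0, 0], [0, 0, 8, 0, 0, 0], [0, 0, 0, 0, 0, 0], [0, 0, 0, 0, 0, 0]]' | python3 drive.py 62 60;  echo '[[0, 0, 0, 0, 0, 0], [0, 0, 0, 0, 0, 0], [0, 0, 0, 0, 0, 0], [0, 0, 0, 0, 0, 0]]' | python3 drive.py 20 60
```

```text
time_s: 6.1
ee_pos: [423.9, 296.6, 8.5]
ee_rot: [180.0, 0.0, -177.5]
force: [0.1, 0.3, -0.4]
gripper_width: 61.9
gripper_force: 0.0
time_s: 6.5
ee_pos: [424.2, 296.1, 8.6]
ee_rot: [-180.0, 0.1, -177.5]
force: [2.9, -3.5, 0.8]
gripper_width: 37.0
gripper_force: 58.1
```

```bash
echo '[[0, 0, -20, 0, 0, 0], [0, 0, -40, 0, 0, 0], [0, 0, -40, 0, 0, 0], [0, 0, -40, 0, 0, 0], [0, 0, -40, 0, 0, 0], [0, 0, -35, 0, 0, 0], [0, 0, 0, 0, 0, 0], [0, 0, 0, 0, 0, 0]]' | python3 drive.py
python3 -c "
from h import *
delta([438.2,24.3,223],182.45)"
```

```text
time_s: 7.3
ee_pos: [422.6, 296.1, 221.5]
ee_rot: [-180.0, -0.2, -177.5]
force: [0.2, -0.9, -9.8]
gripper_width: 37.1
gripper_force: 60.7
d tool [  -3.9 -272.3   -1.4]
rotvec [-0.04 -0.16  0.01]
```

```bash
echo '[[-2, -30, 0, 0, 0, 0], [0, -40, 0, 0, 0, 0], [0, -40, 0, 0, 0, 0], [0, -40, 0, 0, 0, 0], [0, -40, 0, 0, 0, 0], [0, -40, 0, 0, 0, 0], [-2, -42, 0, 0, 0, 0], [0, 0, 0, 0, 0, 0]]' | python3 drive.py
echo '[[0, 0, 0, 0, 0, 0], [0, 0, 30, 0, 0, 0], [0, 0, 30, 0, 0, 0], [0, 0, 30, 0, 0, 0], [0, 0, 20, 0, 0, 0], [0, 0, 0, 0, 0, 0], [0, 0, 0, 0, 0, 0]]' | python3 drive.py
python3 - <<'E'
from h import *
from m1 import circ
s=env.state(); zt=s['ee_pos'][2]-8.5+27
m=env.camera_model('wrist'); g=env.grab_frame('wrist'); cv2.imwrite('pics/w5.png',g)
c=s['ee_pos']+[1.6,-37.5,0]
p=proj(m,[c[0],c[1],zt])[0]; print(s['ee_pos'],p,zt); u,v=p.astype(int)
circ(g,m,(u-60,v-60,u+45,v+15),zt,'A',1)
delta([438.2,24.3,48.5],182.45)
E
```

```text
time_s: 8.1
ee_pos: [437.4, 20.4, 219.8]
ee_rot: [-179.8, -0.4, -177.8]
force: [0.2, 2.2, -8.0]
gripper_width: 37.1
gripper_force: 60.7
time_s: 8.8
ee_pos: [438.9, 25.8, 112.7]
ee_rot: [180.0, -0.1, -177.4]
force: [-0.1, -0.1, -8.8]
gripper_width: 36.9
gripper_force: 60.7
[438.93931463  25.75142253 112.71920525] [249.6578577  252.16632017] 131.2192052455282
A [436.  -16.9] r 22.0 res 8.2 mec 439.8 -17.2 30.4
d tool [ 1.8 -1.2 65.2]
rotvec [0.02 0.03 0.09]
```

View pics/w5.png

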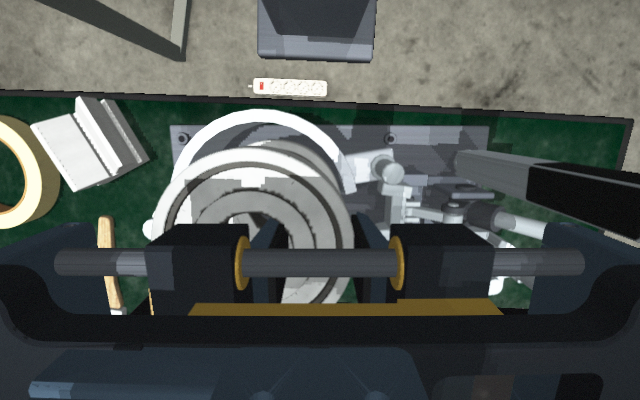

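```bash
echo '[[2, -1, 15, 0, 0, 0], [0, 0, 20, 0, 0, 0], [0, 0, 15, 0, 0, 0], [0, 0, 7, 0, 0, 0], [0, 0, 0, 0, 0, 0], [0, 0, 0, 0, 0, 0]]' | python3 drive.py
python3 - <<'E'
from h import *
delta([438.2,24.3,48.5],182.45)
m=env.camera_model('wrist'); g=env.grab_frame('wrist'); cv2.imwrite('pics/w6.png',g)
print(proj(m,[[439.8+56,-11,39],[440-56,-11,39],[440,-67,39],[440,45,39]]))
E
```

```text
time_s: 9.45
ee_pos: [438.6, 23.9, 57.4]
ee_rot: [180.0, 0.1, -177.5]
force: [-0.6, 0.6, -8.7]
gripper_width: 36.8
gripper_force: 60.7
d tool [0.4 0.4 8.9]
rotvec [0.   0.13 0.04]
[[266.00367401 303.20670383]
 [265.78803833 143.99148346]
 [181.96253752 225.77595913]
 [349.82822515 232.63169928]]
```

```bash
echo '[[0, 0, 4, 0, 0, 0], [0, 0, 3, 0, 0, 0], [0, 0, 2, 0, 0, 0], [0, 0, 1, 0, 0, 0], [0, 0, 0, 0, 0, 0], [0, 0, 0, 0, 0, 0]]' | python3 drive.py
```

```text
time_s: 10.1
ee_pos: [437.5, 23.9, 47.6]
ee_rot: [180.0, 0.0, -177.5]
force: [-3.1, 0.4, 5.4]
gripper_width: 37.3
gripper_force: 61.1
```

View pics/w6.png

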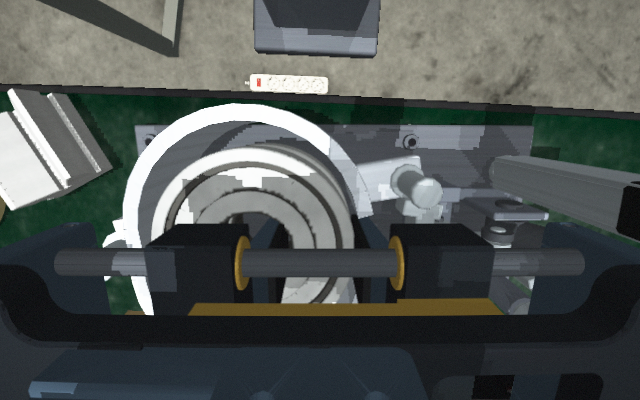

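```bash
echo '[[0, 0, 0, 0, 0, 0], [0, 0, 0, 0, 0, 0], [0, 0, 0, 0, 0, 0]]' | python3 drive.py 48;  echo '[[0, 0, -20, 0, 0, 0], [0, 0, -40, 0, 0, 0], [0, 0, -40, 0, 0, 0], [0, 10, -40, 0, 0, 0], [0, 25, -40, 0, 0, 0], [0, 25, 0, 0, 0, 0], [0, 0, 0, 0, 0, 0], [0, 0, 0, 0, 0, 0]]' | python3 drive.py
python3 - <<'E'
from h import *
from m1 import circ
m=env.camera_model('wrist'); g=env.grab_frame('wrist'); cv2.imwrite('pics/w7.png',g)
p=proj(m,[440,-13,66])[0]; u,v=p.astype(int); print(p)
circ(g,m,(u-30,v-27,u+30,v+27),66,'A w',1)
f=env.grab_frame('top'); cv2.imwrite('pics/t7.png',f); t=env.camera_model('top')
p=proj(t,[440,-13,66])[0]; u,v=p.astype(int); print(p)
circ(f,t,(u-17,v-17,u+18,v+18),66,'A t',1)
x=np.vstack([cv2.resize(g[110:290,110:430],(800,450)),]); cv2.imwrite('pics/w7c.png',x)
E
```

```text
time_s: 10.4
ee_pos: [438.6, 23.8, 46.9]
ee_rot: [-180.0, 0.1, -177.5]
force: [-0.3, 0.6, 0.7]
gripper_width: 48.2
gripper_force: 0.0
time_s: 11.2
ee_pos: [434.7, 83.7, 226.1]
ee_rot: [-180.0, -0.0, -177.4]
force: [-0.6, -0.3, -0.8]
gripper_width: 47.9
gripper_force: 0.0
[232.54692541 187.67982405]
A w [438.2 -12.6] r 22.2 res 0.4 mec 438.3 -12.4 22.9
[397.14522599 207.68927596]
A t [438.7  -3. ] r 23.5 res 6.57 mec 439.8 -3.5 32.1
```

View pics/w7c.png

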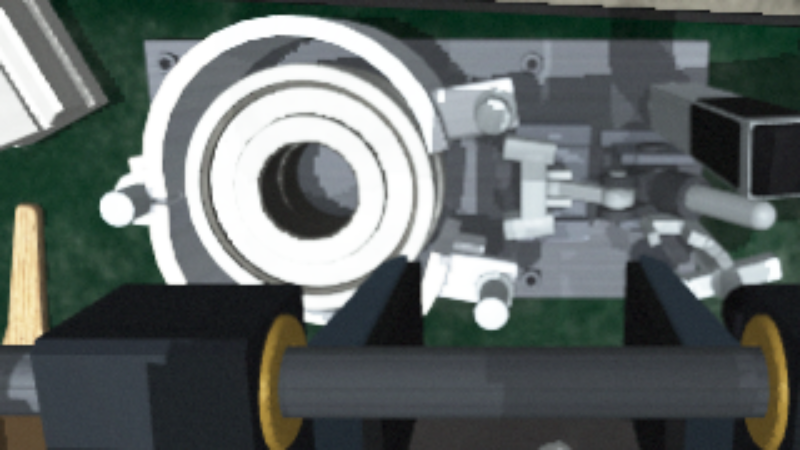

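```bash
cat >> h.py <<'E'
N=np.array([439.7,-13.1]); B=R.from_euler('z',2.45,degrees=True).as_matrix()[:2,:2]
tob=lambda p:(np.atleast_2d(p)[:,:2]-N)@B
tow=lambda b:(N+B@np.array(b,float))
E
python3 - <<'E'
from h import *
m=env.camera_model('wrist')
b=tob(onz(m,[[306.8,154.8],[306.8,235]],100)); print('near,far bed',b.round(1), 'ang',[np.arctan2(x,y+72) for x,y in b])
hb=tob(onz(m,[[110+120/2.5,110+205/2.5]],90)); print('hinge',hb)
delta([*tow([-30,92]),150],92.45)
print(env.state()['qpos'])
E
```

```text
near,far bed [[-40.2  84.7]
 [ 43.1  83.8]] ang [np.float64(-0.2507777628202229), np.float64(0.27003150681255506)]
hinge [[ -0.84639954 -72.46942615]]
d tool [28.8 -4.2 75.7]
rotvec [-1.000e-01 -4.000e-02  9.001e+01]
[ 9.35171550e+00  5.84171287e+00  1.04373988e+02 -2.79162229e-02
  6.98812115e+01 -8.30963345e+01]
```

```bash
echo '[[10, 0, 0, 0, 0, 8.2], [10, 0, 0, 0, 0, 8.2], [0, 0, 0, 0, 0, 8.2], [0, 0, 0, 0, 0, 8.2], [0, 0, 0, 0, 0, 8.2], [0, 0, 0, 0, 0, 8.2], [0, 0, 0, 0, 0, 8.2], [0, 0, 0, 0, 0, 8.2]]' | python3 drive.py 40 60; echo '[[0, 0, 0, 0, 0, 8.2], [0, 0, 0, 0, 0, 8.2], [0, 0, 0, 0, 0, 8], [0, 0, 0, 0, 0, 0], [0, 0, 0, 0, 0, 0]]' | python3 drive.py
python3 -c "
from h import *
delta([*tow([-30,92]),150],92.45)"
```

```text
time_s: 12.1
ee_pos: [414.7, 83.3, 225.6]
ee_rot: [-179.9, -0.0, 116.5]
force: [-0.5, -0.7, 0.2]
gripper_width: 39.9
gripper_force: 0.0
time_s: 12.6
ee_pos: [414.9, 83.7, 225.9]
ee_rot: [-179.9, 0.0, 92.6]
force: [-0.3, -0.0, 0.4]
gripper_width: 39.9
gripper_force: 0.0
d tool [-5.7 -9.2 75.9]
rotvec [-0.06  0.02  0.14]
```

```bash
echo '[[-6, -11, 30, 0, 0, 0], [0, 0, 40, 0, 0, 0], [0, 0, 30, 0, 0, 0], [0, 0, 0, 0, 0, 0], [0, 0, 0, 0, 0, 0]]' | python3 drive.py
python3 - <<'E'
from h import *
delta([*tow([-32,92]),77],92.45)
g=env.grab_frame('wrist'); cv2.imwrite('pics/w8.png',g)
E
```

```text
time_s: 13.1
ee_pos: [404.6, 77.8, 126.8]
ee_rot: [-180.0, -0.0, 92.5]
force: [0.9, -0.6, 0.4]
gripper_width: 40.1
gripper_force: 0.0
d tool [-0.3 -0.8 49.8]
rotvec [-0.01 -0.    0.08]
```

View pics/w8.png

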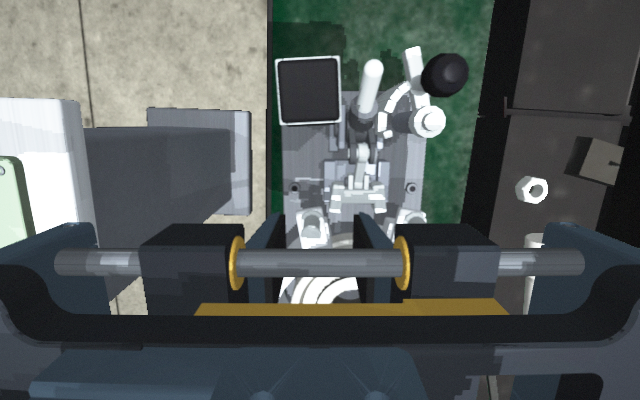

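```bash
echo '[[-2, 0, 20, 0, 0, 0], [0, 0, 15, 0, 0, 0], [0, 0, 10, 0, 0, 0], [0, 0, 5, 0, 0, 0], [0, 0, 0, 0, 0, 0], [0, 0, 0, 0, 0, 0]]' | python3 drive.py
```

```text
time_s: 13.75
ee_pos: [405.1, 76.0, 77.1]
ee_rot: [179.9, -0.0, 92.5]
force: [0.4, -0.3, -0.4]
gripper_width: 40.2
gripper_force: 0.0
```

```bash
echo '[[0, 5, 0, 0, 0, 0], [0, 5, 0, 0, 0, 0], [0, 5, 0, 0, 0, 0], [0, 5, 0, 0, 0, 0], [0, 2, 0, 0, 0, 0], [0, 0, 0, 0, 0, 0]]' | python3 drive.py
```

```text
time_s: 14.35
ee_pos: [425.3, 77.2, 76.0]
ee_rot: [-179.8, -0.1, 92.4]
force: [-3.9, 2.2, 0.8]
gripper_width: 40.1
gripper_force: 1.9
```

```bash
echo '[[0, -3, 0, 0, 0, 0], [0, 0, -20, 0, 0, 0], [0, 0, -20, 0, 0, 0], [0, 12, 0, 0, 0, 0], [0, 12, 0, 0, 0, 0], [0, 0, 0, 0, 0, 0], [0, 0, 0, 0, 0, 0]]' | python3 drive.py 40; echo '[[0, 0, 0, 0, 0, 0], [0, 0, 0, 0, 0, 0], [0, 0, 0, 0, 0, 0]]' | python3 drive.py 91
python3 - <<'E'
from h import *
print(tob(env.state()['ee_pos']))
delta([*tow([10,92]),77],92.45)
E
```

```text
time_s: 15.05
ee_pos: [447.2, 77.5, 115.4]
ee_rot: [-179.9, 0.0, 92.5]
force: [0.0, -0.1, 1.4]
gripper_width: 40.0
gripper_force: 0.0
time_s: 15.35
ee_pos: [447.0, 77.7, 116.2]
ee_rot: [-180.0, -0.0, 92.5]
force: [-0.1, -0.6, 0.6]
gripper_width: 61.5
gripper_force: 0.0
[[11.12743391 90.40354191]]
d tool [ 1.6 -1.1 39.2]
rotvec [-0.03 -0.    0.03]
```

```bash
echo '[[0, 0, 0, 0, 0, 0], [0, 0, 0, 0, 0, 0], [0, 0, 0, 0, 0, 0], [0, 0, 20, 0, 0, 0], [0, 0, 15, 0, 0, 0], [0, 0, 4, 0, 0, 0], [0, 0, 0, 0, 0, 0], [0, 0, 0, 0, 0, 0]]' | python3 drive.py 91;echo '[[0, -1, 0, 0, 0, 0], [0, -1, 0, 0, 0, 0], [0, -1, 0, 0, 0, 0], [0, -1, 0, 0, 0, 0], [0, -1, 0, 0, 0, 0], [0, -1, 0, 0, 0, 0], [0, 0, 0, 0, 0, 0], [0, 0, 0, 0, 0, 0]]' | python3 drive.py 62 15
python3 -c "
from h import *
print(tob(env.state()['ee_pos']))"
```

```text
time_s: 16.15
ee_pos: [447.9, 77.8, 78.0]
ee_rot: [179.9, -0.0, 92.5]
force: [0.1, 1.0, 0.0]
gripper_width: 90.7
gripper_force: 0.0
time_s: 16.95
ee_pos: [443.2, 78.0, 78.2]
ee_rot: [179.7, -0.1, 92.5]
force: [4.1, 2.8, 0.4]
gripper_width: 62.4
gripper_force: 2.1
[[ 7.4286153  90.87236331]]
```

```bash
echo '[[0, -1, 0, 0, 0, 0], [0, -1, 0, 0, 0, 0], [0, -1, 0, 0, 0, 0], [0, -1, 0, 0, 0, 0], [0, -1, 0, 0, 0, 0], [0, 0, 0, 0, 0, 0], [0, 0, 0, 0, 0, 0], [0, 0, 0, 0, 0, 0]]' | python3 drive.py 36 25
python3 -c "
from h import *
print(tob(env.state()['ee_pos']))"
```

```text
time_s: 17.75
ee_pos: [438.6, 78.0, 77.7]
ee_rot: [179.7, -0.1, 92.4]
force: [7.4, 5.2, -3.3]
gripper_width: 41.0
gripper_force: 25.0
[[ 2.84118888 91.0691549 ]]
```

```bash
echo '[[0, 0.5, 0, 0, 0, 0], [0, 0.5, 0, 0, 0, 0], [0, 0, 0, 0, 0, 0], [0, 0, 0, 0, 0, 0]]' | python3 drive.py 36 40; echo '[[0, 0, 0, 0, 0, 0], [0, 0, 0, 0, 0, 0], [0, 0, 0, 0, 0, 0], [0, 0, -20, 0, 0, 0], [0, 0, -40, 0, 0, 0], [0, 0, -50, 0, 0, 0], [0, 0, -40, 0, 0, 0], [0, 0, 0, 0, 0, 0]]' | python3 drive.py 70
python3 - <<'E'
from h import *
print(tob(env.state()['ee_pos']),env.state()['ee_pos'])
m=env.camera_model('wrist')
g=env.grab_frame('wrist'); cv2.imwrite('pics/w9.png',g); import pickle; pickle.dump(m,open('w9.pkl','wb'))
f=env.grab_frame('top'); cv2.imwrite('pics/t9.png',f)
a=cv2.resize(f[150:260,270:460],(800,463),interpolation=cv2.INTER_CUBIC)
cv2.imwrite('pics/t9c.png',a)
E
```

```text
time_s: 18.15
ee_pos: [438.7, 78.0, 77.7]
ee_rot: [179.8, -0.1, 92.4]
force: [4.6, 7.0, -0.3]
gripper_width: 40.9
gripper_force: 40.0
time_s: 18.95
ee_pos: [440.1, 77.4, 232.6]
ee_rot: [179.4, -0.0, 92.5]
force: [-0.6, -0.7, -0.4]
gripper_width: 70.0
gripper_force: 0.0
[[ 4.2395025  90.36117767]] [440.07290942  77.35980737 232.64643156]
```

View pics/w9.png

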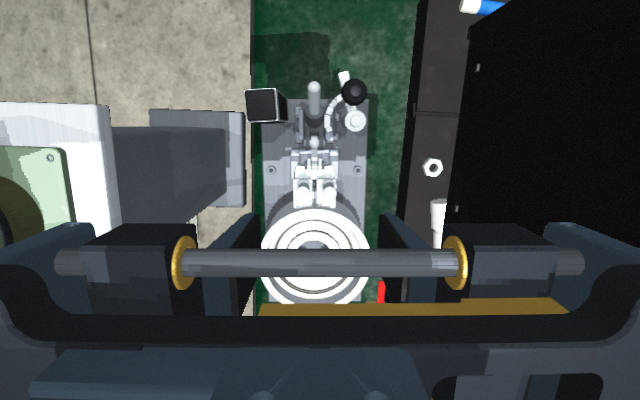

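```bash
python3 - <<'E'
from h import *
s=env.state(); m=env.camera_model('wrist')
E=np.eye(4); E[:3,:3]=R.from_euler('xyz',s['ee_rot'],degrees=True).as_matrix(); E[:3,3]=s['ee_pos']
X=np.linalg.inv(E)@np.array(m['T'])
E[:3,:3]=R.from_euler('xyz',[180,0,92.5],degrees=True).as_matrix(); E[:3,3]=[404.6,77.8,126.8]
m8=dict(m); m8['T']=E@X
g=cv2.cvtColor(cv2.imread('pics/w8.png'),cv2.COLOR_BGR2GRAY)
x0,y0=262,42; t=(g[y0:142,x0:357]>150).astype(np.uint8)
n,l,st,ce=cv2.connectedComponentsWithStats(t); k=1+st[1:,4].argmax(); pts=np.argwhere(l==k)[:,::-1]+[x0,y0]; print(st[k])
P=onz(m8,pts,188)[:,:2].astype(np.float32)
r=cv2.minAreaRect(P); print('bar top w8',r, tob(r[0]), 'expect',tow([-36,170]))
# t9 view of pins: bright; and lock knob, stub in w9
m9=m
G=cv2.imread('pics/w9.png')
print('pins w9 bed',tob(onz(m9,[[302.5,190],[328,188]],100)).round(1))
k=(cv2.cvtColor(G,cv2.COLOR_BGR2GRAY)[75:108,338:372]<40).astype(np.uint8)
M=cv2.moments(k,True); print('knob',tob(onz(m9,[[338+M['m10']/M['m00'],75+M['m01']/M['m00']]],134)))
print('ring',end=' ')
E
```

```text
[ 13  14  70  86 686]
bar top w8 ((397.8010559082031, 153.53712463378906), (23.217622756958008, 28.873985290527344), 4.9823808670043945) [[-34.73731791 168.27587934]] expect [396.46582611 155.20569274]
pins w9 bed [[-16.2  93.3]
 [  9.6  95.3]]
knob [[ 29.13003483 184.16967237]]
ring
```

```bash
python3 - <<'E'
from h import *
s=env.state(); m=env.camera_model('wrist')
E=np.eye(4); E[:3,:3]=R.from_euler('xyz',s['ee_rot'],degrees=True).as_matrix(); E[:3,3]=s['ee_pos']
X=np.linalg.inv(E)@np.array(m['T']); print(X.round(3))
E[:3,:3]=R.from_euler('xyz',[180,0,92.5],degrees=True).as_matrix(); E[:3,3]=[404.6,77.8,126.8]
m8=dict(m); m8['T']=E@X
P=onz(m8,[[277,58],[340,56],[341,122],[280,126]],188)[:,:2]; print(P.round(1),P.mean(0))
print([np.degrees(np.arctan2(*(P[i]-P[j])[::-1])).round(1) for i,j in [(1,0),(2,3),(0,3),(1,2)]])
g=cv2.cvtColor(cv2.imread('pics/w8.png'),cv2.COLOR_BGR2GRAY)
d=(g[60:122,281:338]<60).astype(np.uint8)
w=np.argwhere(cv2.Canny(g,60,150)[45:140,265:355])[:,::-1]+[265,45]
l=cv2.HoughLinesP(cv2.Canny(g,60,150)[45:140,265:355],1,np.pi/360,25,minLineLength=30,maxLineGap=6)
for a in l[:,0]:
    q=a.reshape(2,2)+[265,45]; Q=onz(m8,q,188)[:,:2]; v=Q[1]-Q[0]; print(q.ravel(),Q.round(1).ravel(),np.degrees(np.arctan2(v[1],v[0])).round(1))
E
```

```text
[[-1.00000e-03  9.71000e-01  2.40000e-01  6.78260e+01]
 [ 1.00000e+00  1.00000e-03  0.00000e+00 -5.80000e-01]
 [-0.00000e+00  2.40000e-01 -9.71000e-01 -1.71704e+02]
 [ 0.00000e+00  0.00000e+00  0.00000e+00  1.00000e+00]]
[[385.9 166.9]
 [407.2 168.5]
 [408.8 146.7]
 [387.2 144.4]] [397.29021992 156.63163264]
[np.float64(4.1), np.float64(6.1), np.float64(93.4), np.float64(94.2)]
[266 109 266  45] [382.2 150.1 382.1 170.9] 90.3
[279 123 345 119] [386.8 145.4 410.2 147.8] 5.8
[335  55 341  90] [405.5 168.7 408.2 157.5] -76.5
[274  61 343  57] [384.9 165.9 408.3 168.2] 5.5
[278  73 281 128] [386.3 162.1 387.6 143.7] -86.0
[276  79 278 118] [385.6 160.2 386.5 147.1] -86.3
[299  57 343  55] [393.3 167.6 408.2 168.8] 4.9
[339 103 339 138] [407.8 153.1 408.5 141.1] -86.7
[341  91 341 121] [408.2 157.2 408.8 147.1] -86.6
[283 125 338 122] [388.3 144.8 407.8 146.7] 5.5
```

```bash
echo '[[30, -20, 0, 0, 0, -2], [40, -20, 0, 0, 0, 0], [10, 0, 20, 0, 0, 0], [0, 0, 0, 0, 0, 0], [0, 0, 0, 0, 0, 0], [0, 0, 0, 0, 0, 0]]' | python3 drive.py 56
python3 -c "
from h import *
delta([397,156,139],94.5)"
```

```text
time_s: 19.65
ee_pos: [392.5, 153.9, 207.2]
ee_rot: [-180.0, 0.0, 94.4]
force: [0.7, -0.1, -0.2]
gripper_width: 55.8
gripper_force: 0.0
d tool [ 1.7  4.7 68.2]
rotvec [-0.04  0.03 -0.08]
```

```bash
echo '[[2, 5, 20, 0, 0, 0], [0, 0, 20, 0, 0, 0], [0, 0, 18, 0, 0, 0], [0, 0, 10, 0, 0, 0], [0, 0, 0, 0, 0, 0], [0, 0, 0, 0, 0, 0]]' | python3 drive.py
echo '[[0, 0, 0, 0, 0, 0], [0, 0, 0, 0, 0, 0], [0, 0, 0, 0, 0, 0], [0, 0, 0, 0, 0, 0]]' | python3 drive.py 10 15
python3 -c "
from h import *
delta([397,156,139],94.5)"
```

```text
time_s: 20.25
ee_pos: [397.7, 156.9, 140.0]
ee_rot: [179.9, -0.0, 94.4]
force: [-1.0, 0.9, -0.3]
gripper_width: 56.0
gripper_force: 0.0
time_s: 20.65
ee_pos: [397.2, 157.2, 139.7]
ee_rot: [180.0, -0.0, 94.5]
force: [-0.4, 0.2, 0.7]
gripper_width: 27.3
gripper_force: 0.0
d tool [-1.1 -0.3  0.7]
rotvec [ 0.04 -0.02 -0.02]
```

Closing speed is slow; continue, full force, then lift.

```bash
echo '[[0, 0, 0, 0, 0, 0], [0, 0, 0, 0, 0, 0], [0, 0, 0, 0, 0, 0]]' | python3 drive.py 10 60
echo '[[0, 0, -15, 0, 0, 0], [0, 0, -20, 0, 0, 0], [0, 0, -20, 0, 0, 0], [0, 0, -20, 0, 0, 0], [0, 0, -20, 0, 0, 0], [0, 0, -20, 0, 0, 0], [0, 0, 0, 0, 0, 0], [0, 0, 0, 0, 0, 0]]' | python3 drive.py
```

```text
time_s: 20.95
ee_pos: [397.2, 157.2, 139.6]
ee_rot: [180.0, -0.0, 94.5]
force: [0.2, -0.4, 2.1]
gripper_width: 21.9
gripper_force: 60.0
time_s: 21.75
ee_pos: [396.6, 156.9, 253.5]
ee_rot: [-179.9, 0.0, 94.5]
force: [0.4, -0.3, -3.0]
gripper_width: 21.8
gripper_force: 60.0
```

```bash
cat > bar.py <<'E'
from h import *
import sys
def tgt(dist,lean,bx=0.4):
    a=np.radians(lean); b=[bx,157+dist*np.sin(a)]; P=np.array([*tow(b),44+dist*np.cos(a)])
    Rt=R.from_euler('z',2.45,degrees=True)*R.from_euler('x',-lean,degrees=True)*R.from_euler('xyz',[180,0,90],degrees=True)
    return P,Rt
d,l=float(sys.argv[1]),float(sys.argv[2]); P,Rt=tgt(d+121.6,l)
if len(sys.argv)>3: P=P+[0,0,float(sys.argv[3])]
print('target',P.round(1)); delta(P,Rt=Rt)
E
python3 bar.py 95 30 15
```

```text
target [428.8 252.  246.6]
d tool [92.3 39.5  6.9]
rotvec [  0.47 -29.98   2.  ]
```

```bash
echo '[[30, 0, 0, 0, 0, 0], [30, 13, 0, 0, 0, 0], [32, 13, 0, 0, 0, 0], [0, 13, 0, 0, -7.5, 1], [0, 0, 0, 0, -7.5, 1], [0, 0, 0, 0, -7.5, 0], [0, 0, 0, 0, -7.5, 0], [0, 0, 0, 0, 0, 0]]' | python3 drive.py; echo '[[0, 0, 0, 0, 0, 0], [0, 0, 0, 0, 0, 0]]' | python3 drive.py; python3 bar.py 95 30
```

```text
time_s: 22.55
ee_pos: [427.6, 254.1, 249.9]
ee_rot: [-179.9, 30.2, 92.8]
force: [-0.0, -0.3, -3.9]
gripper_width: 21.8
gripper_force: 60.0
time_s: 22.75
ee_pos: [428.6, 251.0, 254.4]
ee_rot: [179.7, 29.9, 92.3]
force: [-0.2, -0.7, -2.0]
gripper_width: 21.9
gripper_force: 60.0
target [428.8 252.  231.6]
d tool [12.2  0.1 19.3]
rotvec [ 0.21 -0.09 -0.13]
```

```bash
echo '[[6, 0, 8, 0, 0, 0], [6, 0, 11, 0, 0, 0], [0, 0, 0, 0, 0, 0], [0, 0, 0, 0, 0, 0]]' | python3 drive.py; python3 bar.py 95 30
python3 - <<'E'
from h import *
f=env.grab_frame('scene'); cv2.imwrite('pics/s10.png',cv2.resize(f[90:270,190:350],(711,600*1),interpolation=cv2.INTER_CUBIC))
E
```

```text
time_s: 23.15
ee_pos: [428.7, 252.1, 231.7]
ee_rot: [179.7, 30.0, 92.3]
force: [-0.1, 0.5, -2.2]
gripper_width: 21.8
gripper_force: 60.0
target [428.8 252.  231.6]
d tool [-0.1  0.1  0.1]
rotvec [ 0.19  0.02 -0.1 ]
```

View pics/s10.png

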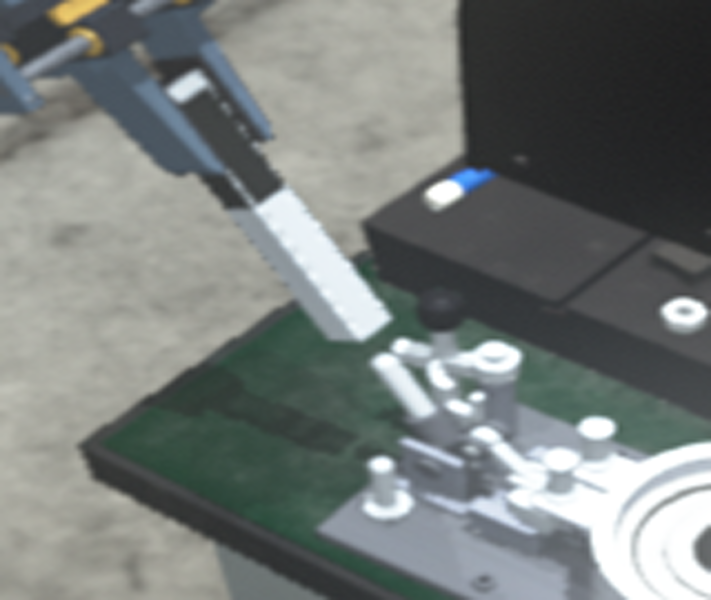

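```bash
echo '[[0, 0, 8, 0, 0, 0], [0, 0, 8, 0, 0, 0], [0, 0, 8, 0, 0, 0], [0, 0, 6, 0, 0, 0], [0, 0, 0, 0, 0, 0]]' | python3 drive.py; python3 bar.py 65 30
```

```text
time_s: 23.7
ee_pos: [429.1, 236.9, 205.1]
ee_rot: [179.8, 30.1, 92.4]
force: [-0.8, -0.5, -2.0]
gripper_width: 21.5
gripper_force: 60.0
target [429.4 237.  205.6]
d tool [-0.2  0.3 -0.4]
rotvec [ 0.15  0.07 -0.07]
```

```bash
echo '[[0, 0, 7, 0, 0, 0], [0, 0, 7, 0, 0, 0], [0, 0, 7, 0, 0, 0], [0, 0, 7, 0, 0, 0], [0, 0, 5, 0, 0, 0], [0, 0, 0, 0, 0, 0]]' | python3 drive.py; python3 bar.py 30 30
```

```text
time_s: 24.3
ee_pos: [430.1, 220.7, 176.8]
ee_rot: [179.8, 30.0, 92.4]
force: [-1.0, 0.1, -3.1]
gripper_width: 21.7
gripper_force: 60.0
target [430.1 219.5 175.3]
d tool [-0.3 -0.   1.9]
rotvec [ 0.18  0.05 -0.07]
```

```bash
echo '[[0, 0, 2, 0, 0, 0], [0, 0, 1, 0, 0, 0], [0, 0, 1, 0, 0, 0], [0, 0, 0, 0, 0, 0], [0, 0, 0, 0, 0, 0]]' | python3 drive.py; python3 bar.py 30 30; python3 -c "
from h import *
for l in (30,20,10,0,-10,-20,-30,-32):
    a=np.radians(l); print(l,(151.6*np.sin(a)).round(1),(151.6*np.cos(a)).round(1))"
```

```text
time_s: 24.8
ee_pos: [430.7, 220.1, 175.4]
ee_rot: [179.6, 29.9, 92.3]
force: [-2.0, 3.8, 5.5]
gripper_width: 21.6
gripper_force: 60.0
target [430.1 219.5 175.3]
d tool [-0.5 -0.6  0.4]
rotvec [ 0.33 -0.09 -0.14]
30 75.8 131.3
20 51.9 142.5
10 26.3 149.3
0 0.0 151.6
-10 -26.3 149.3
-20 -51.9 142.5
-30 -75.8 131.3
-32 -80.3 128.6
```

```bash
echo '[[-13.2, 0, 0.6, 0, 5, 0], [-13.2, 0, 0.6, 0, 5, 0], [-13.2, 0, 0.6, 0, 5, 0], [-13.2, 0, 0.6, 0, 5, 0], [0, 0, 0, 0, 0, 0]]' | python3 drive.py; python3 bar.py 30 10
```

```text
time_s: 25.3
ee_pos: [432.9, 172.9, 193.8]
ee_rot: [179.5, 9.1, 92.1]
force: [-3.4, 13.4, 4.1]
gripper_width: 21.7
gripper_force: 60.0
target [432.3 170.1 193.3]
d tool [-2.7 -0.7  0.9]
rotvec [ 0.46 -0.86 -0.37]
```

```bash
echo '[[-13.2, 0, 0.6, 0, 5, 0], [-13.2, 0, 0.6, 0, 5, 0], [-13.2, 0, 0.6, 0, 5, 0], [-13.2, 0, 0.6, 0, 5, 0], [0, 0, 0, 0, 0, 0]]' | python3 drive.py; python3 bar.py 30 -10
```

```text
time_s: 25.8
ee_pos: [435.2, 118.6, 194.0]
ee_rot: [179.7, -10.6, 92.1]
force: [-1.9, 10.6, 7.4]
gripper_width: 21.8
gripper_force: 60.0
target [434.5 117.5 193.3]
d tool [-1.2 -0.7  0.4]
rotvec [ 0.4  -0.62 -0.3 ]
```

```bash
echo '[[-13.2, 0, 0.6, 0, 5, 0], [-13.2, 0, 0.6, 0, 5, 0], [-13.2, 0, 0.6, 0, 5, 0], [-13.2, 0, 0.6, 0, 5, 0], [-3, 0, 0, 0, 1, 0], [0, 0, 0, 0, 0, 0], [0, 0, 0, 0, 0, 0]]' | python3 drive.py; python3 bar.py 30 -30
```

```text
time_s: 26.5
ee_pos: [437.5, 64.2, 172.1]
ee_rot: [179.6, -30.7, 92.8]
force: [-0.4, -6.6, 0.1]
gripper_width: 22.0
gripper_force: 60.0
target [436.6  68.  175.3]
d tool [ 4.9 -0.6 -0.8]
rotvec [ 0.22 -0.73  0.28]
```

```bash
echo '[[-2, 0, 0, 0, 0.7, 0], [-2, 0, 0, 0, 0.7, 0], [0, 0, 0, 0, 0, 0], [0, 0, 0, 0, 0, 0]]' | python3 drive.py; python3 bar.py 30 -30
```

```text
time_s: 26.9
ee_pos: [437.7, 62.1, 171.0]
ee_rot: [179.5, -32.3, 92.9]
force: [-0.3, -5.8, 4.6]
gripper_width: 21.4
gripper_force: 60.0
target [436.6  68.  175.3]
d tool [ 7.4 -0.8 -0.5]
rotvec [ 0.24 -2.28  0.36]
```

```bash
echo '[[-3, 0, 0, 0, 1, 0], [-3, 0, 0, 0, 1, 0], [-2, 0, 0, 0, 0.5, 0], [0, 0, 0, 0, 0, 0], [0, 0, 0, 0, 0, 0]]' | python3 drive.py; python3 bar.py 30 -30
```

```text
time_s: 27.4
ee_pos: [438.1, 57.4, 167.9]
ee_rot: [179.6, -35.2, 92.8]
force: [0.0, -0.3, 9.2]
gripper_width: 21.8
gripper_force: 60.0
target [436.6  68.  175.3]
d tool [13.  -0.9  0.1]
rotvec [ 0.24 -5.21  0.27]
```

```bash
echo '[[4, 0, 0, 0, -1.7, 0], [4, 0, 0, 0, -1.7, 0], [4.5, 1, 0, 0, -1.8, 0], [0, 0, 0, 0, 0, 0], [0, 0, 0, 0, 0, 0]]' | python3 drive.py; python3 bar.py 30 -30
```

```text
time_s: 27.9
ee_pos: [438.1, 67.3, 173.9]
ee_rot: [179.6, -29.9, 92.8]
force: [-1.1, -2.9, 8.0]
gripper_width: 21.9
gripper_force: 60.0
target [436.6  68.  175.3]
d tool [ 1.4 -1.5 -0.8]
rotvec [0.2  0.11 0.3 ]
```

```bash
echo '[[0.5, -0.5, -5, 0, 0, 0], [0.5, -0.5, -8, 0, 0, 0], [0, 0, -8, 0, 0, 0], [0, 0, 0, 0, 0, 0], [0, 0, 0, 0, 0, 0]]' | python3 drive.py; python3 bar.py 51 -30;echo '[[0, 0, -8, 0, 0, 0], [0, 0, -8, 0, 0, 0], [0, 0, -10, 0, 0, 0], [0, 0, -15, 0, 0, 0], [0, 0, 0, 0, 0, 0], [0, 0, 0, 0, 0, 0]]' | python3 drive.py;  python3 bar.py 92 -30
```

```text
time_s: 28.4
ee_pos: [437.6, 55.9, 191.2]
ee_rot: [179.7, -29.7, 92.6]
force: [0.6, 0.1, -2.8]
gripper_width: 21.9
gripper_force: 60.0
target [437.1  57.6 193.5]
d tool [ 2.6 -0.5 -1.1]
rotvec [0.22 0.3  0.16]
time_s: 29.0
ee_pos: [438.4, 35.6, 227.1]
ee_rot: [179.7, -29.7, 92.6]
force: [0.6, -0.1, -3.1]
gripper_width: 21.9
gripper_force: 60.0
target [438.   37.1 229. ]
d tool [ 2.2 -0.4 -1. ]
rotvec [0.25 0.31 0.17]
```

```bash
echo '[[0, 0, -20, 0, 0, 0], [0, 0, -20, 0, 0, 0], [0, 0, 0, 0, -7.5, 0], [0, 0, 0, 0, -7.5, 0], [0, 0, 0, 0, -7.5, -1], [0, 0, 0, 0, -7.5, -1], [0, 0, 0, 0, 0, 0], [0, 0, 0, 0, 0, 0]]' | python3 drive.py; python3 -c "
from h import *
delta([397.2,157.2,255],94.5)"
```

```text
time_s: 29.8
ee_pos: [438.2, 17.1, 261.0]
ee_rot: [179.6, 0.2, 94.6]
force: [-0.4, -1.4, -2.4]
gripper_width: 21.9
gripper_force: 60.0
d tool [143.  -29.7   5.4]
rotvec [0.4  0.17 0.1 ]
```

```bash
echo '[[30, -7, 0, 0.4, 0.2, 0], [40, -8, 2, 0, 0, 0], [40, -8, 2, 0, 0, 0], [33, -7, 1, 0, 0, 0], [0, 0, 0, 0, 0, 0], [0, 0, 0, 0, 0, 0], [0, 0, 0, 0, 0, 0]]' | python3 drive.py; cat > mouth.py <<'E'
from h import *
delta([397.2,157.2,139.6],94.5)
s=env.state(); m=env.camera_model('wrist'); g=env.grab_frame('wrist'); cv2.imwrite('pics/w11.png',g)
r=R.from_euler('xyz',s['ee_rot'],degrees=True)
# expected bar mouth corners in tool frame
C=np.array([[x,y,z] for z in (40,121.6) for x,y in [(11,11),(11,-11),(-11,-11),(-11,11)]],float)
p=proj(m,r.apply(C)+s['ee_pos']); print(p.round(0).tolist())
G=cv2.cvtColor(g,cv2.COLOR_BGR2GRAY)
for v in range(150,245,6): print(v,' '.join('%3d'%x for x in G[v,285:356:3]))
np.save('w11T.npy',m['T'])
E
python3 mouth.py
```

```text
time_s: 30.5
ee_pos: [398.3, 154.8, 255.8]
ee_rot: [180.0, 0.1, 94.3]
force: [-0.4, -0.7, -2.5]
gripper_width: 21.7
gripper_force: 60.0
d tool [  2.7  -1.  116.2]
rotvec [ 0.05  0.11 -0.17]
[[335.0, 205.0], [305.0, 205.0], [305.0, 234.0], [335.0, 234.0], [331.0, 184.0], [308.0, 184.0], [309.0, 205.0], [331.0, 205.0]]
150 181  45  38  46  50  48  78 107  61  58  61  54  54  57  64  57  58  61  84  84 101 105  95  95
156 169  69  60  72  77  81  90  86  53  50  51  54  58  55  82  98 105 109 109 116 107  98 110  88
162 168  68  61  69 213 217 222 219 196 170 174 131 213 215 213 216 215 216 217 214 210 212 204 126
168 221  78  52  66 216 214 223 220 215 236 249 249 249 251 168 227 132 210 215 211 212 216 174 108
174 229  69  56  54 215 214 219 216 208 255 143 156 141 255 208 221  87 100 113 111 117 102  87  89
180 249  58  48  53 195 192 195 194 169 165 186 230 205 196 154 136 152 240  95  86  84  87  83  92
186  47  58  46  51 195 189 195 184 136 143 146 145 143 142 145 151 164 198 153 155 136 155 169 148
192  56  54  41  51 195 189 192 154 141 144 143 142 144 144 140 141 186 179  96  83  91  93  96 133
198  60  43  46  48 197 188 191 139 136 143 145 144 146 143 141 139 174 166  62  78 103 115  89  84
204  65  46  49  50 189 187 179 138 141 143 144 143 142 145 142 133 137  81 125 145 205 219 184 155
210  66  44  49  55 178 175 142  24  22  27  23  25  22  27  26  26  29 178 157 224 204 218 203 247
216  61  61  60  51  29  95  90  31  25  24  26  28  24  22  23  24  23 123  27  25  58  65  66 188
222  63  61  62  25  26  57  25  25  28  30  25  24  26  27  24  29  28 101  19  27  38  63  64  63
228  61  62  48  28  24 105  27  25  23  28  28  24  28  26  23  25  24  31  50  26  23  60  64  61
234  62  61  27  27  23  98  27  27  28  24  26  27  29  29  26  24  28  25 111  25  25  35  63  61
240  62  44  26  25  63  34  24  25  26  27  26  28  28  24  26  25  27  24 101  23  27  29  58  62
```

```bash
python3 - <<'E'
import cv2
G=cv2.cvtColor(cv2.imread('pics/w11.png'),cv2.COLOR_BGR2GRAY)
for v in range(166,192): print(v,' '.join('%3d'%x for x in G[v,300:342:2]))
E
```

```text
166 216 221 218 220 212 216 209 162 213 238 243 235 211 212 183 189 158 178 211 214 215
167 216 221 217 220 215 215 200 229 249 249 254 255 220 214 125 132 126 173 211 215 215
168 214 221 218 220 212 216 236 248 250 249 248 255 251 212 190 227 197 166 210 215 214
169 217 221 219 219 210 206 255 254 250 245 246 255 255 208 237 252 240 168 184 215 214
170 215 220 218 218 213 191 255 255 237 212 230 255 255 232 234 252 237 164 129 187 191
171 213 221 218 218 211 200 255 255 166 145 169 255 255 253 235 251 220 133 127 129 130
172 214 220 216 219 212 242 255 255 143 146 147 255 255 255 236 251 152  93 117 128 127
173 214 220 217 216 212 254 255 254 145 147 147 253 255 255 238 247 120  94 111 122 122
174 214 221 216 216 214 253 255 252 144 156 147 248 255 255 234 221 100  92 100 114 113
175 205 211 209 210 203 238 255 251 183 226 200 241 255 255 202 179 100  91 101 112 113
176 192 198 195 197 191 209 255 252 240 251 245 233 255 253 164 134  97 128 145 113 112
177 191 197 195 196 189 194 255 250 250 254 253 246 255 236 159 133  99 192 217 108 112
178 190 197 192 196 191 192 255 246 249 255 
[... 487 characters left out ...]
 190 195 194 191 156 146 147 149 150 153 154 152 149 150 150 153  95 221 207 105 138
185 190 194 192 187 148 142 141 143 147 147 148 148 146 147 149 156 109 224 204 107 148
186 189 196 192 184 145 136 143 146 147 145 144 141 142 142 144 151 115 223 198 114 154
187 190 194 194 180 139 139 144 144 146 146 145 144 142 143 138 150 119 221 197 118 159
188 191 195 193 172 140 138 140 141 141 143 143 141 143 141 137 147 126 222 191 120 159
189 191 193 192 174 143 138 140 141 142 138 143 143 140 140 141 147 128 223 185 124 158
190 189 192 190 168 142 135 141 143 142 140 141 142 142 142 140 143 122 227 181 126 124
191 190 192 189 167 142 140 143 144 141 141 142 143 144 140 141 143 118 227 181 118  81
```

```bash
python3 - <<'E'
from h import *
m=env.camera_model('wrist'); m['T']=np.load('w11T.npy')
for P in ([-36,170],):
    c=tow(P)
    for z,r in ((18,11),(18,5.5),(62,5.5)):
        q=[[c[0]+r*a,c[1]+r*b,z] for a,b in ((0,0),(1,0),(-1,0),(0,1),(0,-1))]
        print(z,r,proj(m,q).round(1).tolist())
G=cv2.cvtColor(cv2.imread('pics/w11.png'),cv2.COLOR_BGR2GRAY)
for v in range(152,182,1): print(v,' '.join('%3d'%x for x in G[v,300:346:2]))
E
```

```text
18 11 [[318.0, 174.7], [326.0, 175.3], [309.9, 174.1], [318.6, 166.7], [317.4, 182.5]]
18 5.5 [[318.0, 174.7], [322.0, 175.0], [314.0, 174.4], [318.3, 170.7], [317.7, 178.6]]
62 5.5 [[317.9, 180.5], [322.3, 180.9], [313.4, 180.2], [318.2, 176.1], [317.6, 184.9]]
152  56  82  99 110  89  62  52  58  56  57  49  58  52  69  72  64  59  64  67  73 105  98 106
153  70  90  97 103  89  61  52  55  61  56  53  53  49  79  88  83  73  82  89  97 110 102 110
154  90  91  92  98  86  61  55  56  52  53  56  53  48  77  85  92  94 104 113 125 120 112 109
155  83  90  92  92  81  55  53  53  58  54  53  52  52  79  92  94  97 105 113 123 117 117 108
156  81  89  90  86  75  51  50  52  54  54  59  55  55  83  92  98 100 103 109 112 112 116 109
157  70  87  90  89  81  47  48  52  53  56  58  58  57  84  87 101 106 106 102 104 108 112 109
158  59  77  84  80  81  53  51  51  55  56  58  54  56  73  74  87  93 108 105 106 103 104 105
159 128 121 125 119 113  82  77  79  77  79  76  72  70  68  68  70  63  92  88  89  84  91  88
160 196 200 198 197 191 121 119 118 115 114 109 104 101 134 130 126 1
[... 1342 characters left out ...]
 100  92 100 114 113 111 123
175 205 211 209 210 203 238 255 251 183 226 200 241 255 255 202 179 100  91 101 112 113 112 110
176 192 198 195 197 191 209 255 252 240 251 245 233 255 253 164 134  97 128 145 113 112 108 113
177 191 197 195 196 189 194 255 250 250 254 253 246 255 236 159 133  99 192 217 108 112 110 112
178 190 197 192 196 191 192 255 246 249 255 255 250 255 189 155 133  95 224 239  93 100  96 100
179 190 195 195 196 189 183 243 241 244 254 253 247 254 176 153 133  90 227 239  76  75  77  72
180 192 195 194 194 177 165 165 206 201 230 216 200 196 161 149 136  90 230 240  82  91  86  83
181 189 194 193 192 167 153 149 152 150 149 153 151 154 151 149 140  85 231 238  87 107 104 104
```

```bash
echo '[[1.5, -1, 15, 0, -1.4, 0.2], [0, 0, 20, 0, 0, 0], [0, 0, 18, 0, 0, 0], [0, 0, 7, 0, 0, 0], [0, 0, 0, 0, 0, 0], [0, 0, 0, 0, 0, 0]]' | python3 drive.py; cat > mouth2.py <<'E'
from h import *
delta([397.3,156.2,139.6],94.5)
s=env.state(); m=env.camera_model('wrist'); g=env.grab_frame('wrist'); cv2.imwrite('pics/w12.png',g)
P=s['ee_pos']; zm=P[2]-121.6
a=np.radians(4.5); ex=np.array([np.cos(a),np.sin(a)]); ey=np.array([-ex[1],ex[0]])
C=[[*(P[:2]+11*ey+k*11*ex),zm] for k in (-1,0,1)]; print('mouth near edge exp',proj(m,C).round(1).tolist())
c=tow([-36,170]); print('shoulder',proj(m,[[c[0]+x,c[1]+y,18] for x,y in ((0,11),(-11,0),(11,0))]).round(1).tolist())
G=cv2.cvtColor(g,cv2.COLOR_BGR2GRAY)
for v in range(150,200): print(v,' '.join('%3d'%x for x in G[v,300:342:2]))
E
python3 mouth2.py
```

```text
time_s: 31.15
ee_pos: [397.7, 156.2, 196.8]
ee_rot: [179.8, 1.5, 94.2]
force: [0.0, 0.4, -2.1]
gripper_width: 21.7
gripper_force: 60.0
d tool [ 1.5 -0.6 57.2]
rotvec [ 0.17  1.48 -0.29]
mouth near edge exp [[308.0, 180.6], [319.1, 180.5], [330.3, 180.4]]
shoulder [[318.5, 171.2], [308.5, 179.8], [327.2, 181.1]]
150  56  61  68  62  60  62  61  60  55  51  48  59  60  58  61  61  63  54  60  65  71
151  59  65  70  57  58  57  62  59  54  52  50  54  59  66  62  59  60  59  58  62  66
152  62  64  69  60  62  54  64  58  55  50  47  54  53  56  60  60  58  57  58  64  65
153  60  62  71  64  61  57  60  61  52  53  48  51  51  53  59  62  57  58  65  65  70
154  61  64  73  69  64  55  56  57  59  53  49  53  54  51  57  60  60  59  63  67  71
155  59  63  68  69  63  53  56  56  59  55  54  53  51  49  51  57  62  59  64  67  78
156  58  61  67  75  61  56  56  57  58  56  54  57  51  47  54  56  61  60  65  72  81
157  60  56  59  80  56  55  52  56  52  59  57  57  48  49  56  59  61  65  66  68  80
158  58  56  59  71  54  51  47  53  51  54  55  56  49  53  58  60  60  59  67  68
[... 2912 characters left out ...]
 177 172 175 145 140 141 140 144 142 143 140 142 145 141 139 142 122 106 156 231 158
193 180 177 176 144 137 139 142 143 145 142 142 140 142 142 143 138 130 120 159 230 151
194 180 173 175 141 134 140 140 144 142 139 142 142 143 141 142 139 135 136 163 229 161
195 179 175 176 144 135 145 141 143 145 143 145 145 144 143 141 135 138 142 166 230 173
196 181 173 170 147 136 145 143 141 144 142 143 141 142 143 139 133 139 150 175 229 167
197 177 173 169 143 139 144 143 143 142 141 143 145 143 144 141 136 139 150 177 228 157
198 177 174 168 141 140 142 141 145 141 143 144 145 144 144 143 137 138 146 184 229 148
199 180 174 161 142 142 141 142 139 143 145 141 144 146 144 144 137 141 142 186 229 141
```

```bash
echo '[[0.5, -0.5, 4, 0, 0, 0], [0.2, -0.5, 5, 0, 0, 0], [0.2, 0, 6, 0, 0, 0], [0.2, 0, 6, 0, 0, 0], [0, 0, 0, 0, 0, 0], [0, 0, 0, 0, 0, 0]]' | python3 drive.py
```

```text
time_s: 31.8
ee_pos: [396.0, 157.0, 174.9]
ee_rot: [179.9, 1.5, 94.3]
force: [-0.0, 0.8, -2.6]
gripper_width: 21.8
gripper_force: 60.0
```

```bash
echo '[[0.3, 0, 8, 0, 0, 0], [0.3, 0, 8, 0, 0, 0], [0.2, 0, 8, 0, 0, 0], [0.2, 0, 7, 0, 0, 0], [0, 0, 2, 0, 0, 0], [0, 0, 0, 0, 0, 0], [0, 0, 0, 0, 0, 0]]' | python3 drive.py
```

```text
time_s: 32.5
ee_pos: [396.4, 157.2, 142.2]
ee_rot: [179.9, 1.5, 94.3]
force: [0.2, 0.1, -3.0]
gripper_width: 21.7
gripper_force: 60.0
```

```bash
echo '[[0, 0, 1.5, 0, 0, 0], [0, 0, 1.5, 0, 0, 0], [0, 0, 1, 0, 0, 0], [0, 0, 0, 0, 0, 0], [0, 0, 0, 0, 0, 0]]' | python3 drive.py
```

```text
time_s: 33.0
ee_pos: [396.4, 157.2, 139.4]
ee_rot: [179.8, 1.5, 94.3]
force: [-2.1, -0.4, 7.8]
gripper_width: 22.2
gripper_force: 60.0
```

```bash
echo '[[0, 0, 0, 0, 0, 0], [0, 0, 0, 0, 0, 0], [0, 0, 0, 0, 0, 0]]' | python3 drive.py 50; echo '[[0, 0, -20, 0, 0, 0], [0, 0, -30, 0, 1.5, 0], [0, 0, -40, 0, 0, 0], [-30, 0, 0, 0, 0, 0], [-40, 0, 0, 0, 0, 0], [0, 0, 0, 0, 0, 0], [0, 0, 0, 0, 0, 0], [0, 0, 0, 0, 0, 0]]' | python3 drive.py
python3 - <<'E'
from h import *
s=env.state(); print(s['ee_pos'],s['ee_rot'],s['gripper_width'])
m=env.camera_model('wrist'); g=env.grab_frame('wrist'); cv2.imwrite('pics/w13.png',g); np.save('w13T.npy',m['T'])
c=tow([-36,170]); print('bar top exp',proj(m,[[c[0]+x,c[1]+y,188] for x,y in ((-11,-11),(11,-11),(11,11),(-11,11))]).round(0).tolist())
G=cv2.cvtColor(g,cv2.COLOR_BGR2GRAY)
def stub(l,r0=32,r1=74): 
    a=np.radians(l); return proj(m,[[*tow([0,157+r*np.sin(a)]),44+r*np.cos(a)] for r in (r0,50,r1)]).round(0).tolist()
print('stub open',stub(30),'thrown',stub(-30))
k=tow([35.5,185.1]); print('knob',proj(m,[[*k,134]]))
l=cv2.HoughLinesP(cv2.Canny(G,60,150),1,np.pi/360,20,minLineLength=18,maxLineGap=4)
u,v=proj(m,[[*c,188]])[0]
for a in l[:,0]:
    q=a.reshape(2,2)
    if (abs(q-[u,v])<60).all():
        Q=tob(onz(m,q,188)); print(q.ravel(),Q.round(1).ravel())
E
```

```text
time_s: 33.3
ee_pos: [396.2, 157.0, 138.1]
ee_rot: [179.9, 1.5, 94.3]
force: [-0.5, 0.5, 0.5]
gripper_width: 43.0
gripper_force: 0.0
time_s: 34.1
ee_pos: [401.0, 89.1, 227.9]
ee_rot: [179.9, -0.0, 94.3]
force: [-0.5, 0.8, -0.5]
gripper_width: 49.9
gripper_force: 0.0
[401.01263653  89.07312883 227.92231781] [ 1.79901186e+02 -1.96592548e-02  9.42878260e+01] 49.87894988412418
bar top exp [[303.0, 142.0], [335.0, 144.0], [338.0, 111.0], [305.0, 109.0]]
stub open [[354.0, 124.0], [356.0, 115.0], [360.0, 101.0]] thrown [[352.0, 155.0], [353.0, 165.0], [355.0, 180.0]]
knob [[404.69465946 110.92176285]]
[340 138 340 160] [-22.2 162.9 -21.5 147.8]
[363 123 364 154] [ -7.  173.4  -5.  152.5]
[305 138 305 105] [-46.3 162.1 -46.7 183.9]
[315 105 336 105] [-40.  184.2 -25.9 184.6]
[304 150 336 149] [-46.8 153.9 -24.6 155.3]
[352 111 355 135] [-15.  181.1 -12.  165.2]
[346 147 349 175] [-17.8 156.9 -14.6 137.4]
[360 159 361 185] [ -7.6 148.9  -5.7 130.4]
[310 107 336 106] [-43.3 182.8 -25.9 183.9]
[272 175 272 153] [-69.1 135.7 -69.  151.2]
[363 162 364 182] [ -5.3 146.9  -3.7 132.7]
[304 137 325 137] [-47.  162.8 -32.6 163.2]
[311 179 333 184] [-41.4 133.7 -25.7 130.6]
```

```bash
echo '[[0, 0, 0, 0, 0, -8], [0, 0, 0, 0, 0, -8], [0, 0, 0, 0, 0, -8], [0, 0, 0, 0, 0, -8], [0, 0, 0, 0, 0, -8], [0, 0, 0, 0, 0, -8], [0, 0, 0, 0, 0, -8], [0, 0, 0, 0, 0, -8]]' | python3 drive.py 50; echo '[[0, 0, 0, 0, 0, -8], [0, 0, 0, 0, 0, -8], [0, 0, 0, 0, 0, -8], [0, 0, 0, 0, 0, 0], [0, 0, 0, 0, 0, 0], [0, 0, 0, 0, 0, 0]]' | python3 drive.py
python3 - <<'E'
from h import *
delta([*tow([35.5,185.1]),180],182.45)
m=env.camera_model('wrist'); g=env.grab_frame('wrist'); cv2.imwrite('pics/w14.png',g)
p=proj(m,[[*tow([35.5,185.1]),134]])[0]; print(p,env.state()['qpos'][5]); u,v=p.astype(int)
G=cv2.cvtColor(g,cv2.COLOR_BGR2GRAY)[v-30:v+30,u-30:u+30]
print(G[::4,::4])
E
```

```text
time_s: 34.95
ee_pos: [400.9, 89.6, 227.9]
ee_rot: [180.0, 0.1, 158.7]
force: [-0.4, 0.0, 0.3]
gripper_width: 49.9
gripper_force: 0.0
time_s: 35.55
ee_pos: [401.0, 88.9, 228.0]
ee_rot: [180.0, 0.1, -177.8]
force: [-0.0, -0.5, 0.4]
gripper_width: 49.7
gripper_force: 0.0
d tool [-69.4  81.8  48.1]
rotvec [ 0.    0.1  -0.24]
[403.28488914 270.63162822] -81.32024458107814
[[ 19  21  38  59  53  57  58  80 128 120  89  84 121  24  30]
 [ 21  25  27  52  56  59  60  55 180 193  88  87 105  77  25]
 [ 41  42  40  51  54  54  56  57  57 112  74  70  85 152  23]
 [ 73  71  74  72  73  80  82  80  80  83  80  81  94 158  27]
 [ 78  76  79  76  77  72  80  86  88  88  87  77  89 142  24]
 [ 80  88  85  85  83  85  84  90  96  96  96  97  88 134  25]
 [ 85  84  85  84  87  87  86  95  99  99  98  99  91 134  54]
 [ 87  85  87  85  84  86  84  95  99  97  98  99  88 130  51]
 [ 79  79  78  77  78  77  77  87  88  89  89  89  88 157  49]
 [ 68  65  70  68  68  68  68  70  73  75  73  71  87 132  25]
 [ 21  19  36  37  49  51  50  50  48  24  87  88  91 153  23]
 [ 23  18  39  35  48  49  48  49  49  25  29  89  87 150  20]
 [ 16  22  35  40  50  47  49  48  50  23  26  75 113  70  27]
 [ 21  24  37  37  50  49  48  48  45  23  23  26  24  25  28]
 [ 19  26  36  43  51  49  48  50  29  27  22  27  22  21  25]]
```

```bash
echo '[[-20, 25, 0, 0, 0, 0], [-25, 30, 0, 0, 0, 0], [-24, 28, 20, 0, 0, 0], [0, 0, 20, 0, 0, 0], [0, 0, 0, 0, 0, 0], [0, 0, 0, 0, 0, 0]]' | python3 drive.py 44
python3 - <<'E'
from h import *
delta([*tow([35.5,185.1]),118],182.45)
E
```

```text
time_s: 36.2
ee_pos: [466.5, 174.0, 188.2]
ee_rot: [-180.0, 0.1, -177.8]
force: [-0.0, -0.4, -0.2]
gripper_width: 43.8
gripper_force: 0.0
d tool [-0.7 -0.6 70.2]
rotvec [-0.03  0.06 -0.21]
```

```bash
echo '[[0, 0, 20, 0, 0, 0], [0, 0, 20, 0, 0, 0], [0, 0, 15, 0, 0, 0], [0, 0, 12, 0, 0, 0], [0, 0, 4, 0, 0, 0], [0, 0, 0, 0, 0, 0], [0, 0, 0, 0, 0, 0]]' | python3 drive.py 44 ; echo '[[0, 0, 0, 0, 0, 0], [0, 0, 0, 0, 0, 0], [0, 0, 0, 0, 0, 0], [0, 0, 0, 0, 0, 0], [0, 0, 0, 0, 0, 0]]' | python3 drive.py 8 40
```

```text
time_s: 36.9
ee_pos: [467.5, 174.3, 118.1]
ee_rot: [180.0, 0.2, -177.7]
force: [0.2, 0.0, -0.0]
gripper_width: 44.2
gripper_force: 0.0
time_s: 37.4
ee_pos: [467.1, 174.2, 117.5]
ee_rot: [180.0, 0.1, -177.7]
force: [-0.6, 0.0, 2.5]
gripper_width: 21.7
gripper_force: 40.0
```

```bash
echo '[[0, 0, -5, 0, 0, 0], [0, 0, -5, 0, 0, 0], [0, 0, -5, 0, 0, 0], [0, 0, -5, 0, 0, 0], [0, 0, 0, 0, 0, 0], [0, 0, 0, 0, 0, 0]]' | python3 drive.py ; python3 -c "
from h import *
s=env.state(); b0=tob(s['ee_pos'])[0]; print(b0)
a=[np.radians(15+f) for f in (0,15,30,45,60,75)]
K=np.array([[42-25*np.sin(x),161+25*np.cos(x)] for x in a]); print(K.round(1)); print(np.diff(K,axis=0).round(1)); print('end from here',(K[-1]-b0).round(1)); delta([*tow(K[-1]),138])"
```

```text
time_s: 38.0
ee_pos: [466.9, 174.1, 137.2]
ee_rot: [-180.0, 0.1, -177.7]
force: [2.4, 0.5, -4.7]
gripper_width: 21.8
gripper_force: 40.0
[ 35.18126426 185.90828682]
[[ 35.5 185.1]
 [ 29.5 182.7]
 [ 24.3 178.7]
 [ 20.3 173.5]
 [ 17.9 167.5]
 [ 17.  161. ]]
[[-6.  -2.5]
 [-5.2 -4. ]
 [-4.  -5.2]
 [-2.5 -6. ]
 [-0.9 -6.5]]
end from here [-18.2 -24.9]
d tool [ 18.1 -25.   -0.8]
```

Lifted 20 mm against ~5 N. Swing.

```bash
echo '[[6, -2.5, 0, 0, 0, 0], [5.2, -4, 0, 0, 0, 0], [4, -5.2, 0, 0, 0, 0], [2.5, -6, 0, 0, 0, 0], [0.9, -6.7, 0, 0, 0, 0], [0, 0, 0, 0, 0, 0], [0, 0, 0, 0, 0, 0]]' | python3 drive.py ; python3 -c "
from h import *
s=env.state(); print(tob(s['ee_pos'])); delta([*tow([17,161]),118])"
```

```text
time_s: 38.7
ee_pos: [442.9, 156.8, 136.1]
ee_rot: [179.1, -0.6, -177.9]
force: [-12.2, 29.4, -5.0]
gripper_width: 21.8
gripper_force: 40.0
[[ 10.43920701 169.65693633]]
d tool [-6.8 -8.9 17.9]
```

```bash
echo '[[0, 0, 0, 0, 0, 0], [0, 0, 0, 0, 0, 0], [0, 0, 0, 0, 0, 0]]' | python3 drive.py - 15; python3 -c "
from h import *
s=env.state(); print(tob(s['ee_pos']))"
```

```text
time_s: 39.0
ee_pos: [441.6, 151.6, 135.1]
ee_rot: [179.7, -0.8, -177.8]
force: [-12.5, 11.8, -5.3]
gripper_width: 22.7
gripper_force: 15.0
[[  8.88935843 164.46527201]]
```

```bash
echo '[[-3, 0, 0, 0, 0, 0], [-4, 0, 0, 0, 0, 0], [0, -1, 0, 0, 0, 0], [0, -1, 0, 0, 0, 0], [0, 0, 0, 0, 0, 0], [0, 0, 0, 0, 0, 0]]' | python3 drive.py; python3 -c "
from h import *
s=env.state(); print(tob(s['ee_pos']));delta([*tow([17,161]),118])"
```

```text
time_s: 39.6
ee_pos: [444.5, 148.3, 133.7]
ee_rot: [179.9, -1.4, -177.9]
force: [-18.7, 8.5, -5.4]
gripper_width: 22.6
gripper_force: 15.0
[[ 11.67540944 161.02591952]]
d tool [-5.7 -0.  15.6]
```

```bash
echo '[[4, 0, 0, 0, 0, 0], [0, -1, 0, 0, 0, 0], [0, 0, 5, 0, 0, 0], [0, 0, 5, 0, 0, 0], [0, 0, 5, 0, 0, 0], [0, 0, 0, 0, 0, 0], [0, 0, 0, 0, 0, 0]]' | python3 drive.py; python3 -c "
from h import *
s=env.state(); print(tob(s['ee_pos']));delta([*tow([17,161]),118])"
```

```text
time_s: 40.3
ee_pos: [444.0, 148.1, 119.8]
ee_rot: [179.8, -0.9, -177.9]
force: [-12.6, 10.5, -4.4]
gripper_width: 22.4
gripper_force: 15.0
[[ 11.2344932  160.85061619]]
d tool [-5.8  0.2  1.7]
```

```bash
echo '[[0, 0, 2, 0, 0, 0], [0, 0, 1.5, 0, 0, 0], [0, 0, 0, 0, 0, 0], [0, 0, 0, 0, 0, 0]]' | python3 drive.py; echo '[[0, 0, 0, 0, 0, 0], [0, 0, 0, 0, 0, 0], [0, 0, 0, 0, 0, 0]]' | python3 drive.py 34
```

```text
time_s: 40.7
ee_pos: [444.7, 148.2, 118.6]
ee_rot: [179.7, -0.8, -177.9]
force: [-15.6, 9.2, 9.4]
gripper_width: 22.5
gripper_force: 15.0
time_s: 41.0
ee_pos: [452.7, 146.1, 119.2]
ee_rot: [-180.0, 0.2, -177.7]
force: [-0.1, 0.1, 0.1]
gripper_width: 34.0
gripper_force: 0.0
```

```bash
echo '[[0, 0, -15, 0, 0, 0], [0, 0, -30, 0, 0, 0], [0, 0, -40, 0, 0, 0], [0, -40, -20, 0, 0, 0], [-10, -45, 0, 0, 0, 0], [-20, -45, 0, 0, 0, 0], [0, 0, 0, 0, 0, 0], [0, 0, 0, 0, 0, 0]]' | python3 drive.py 60
echo '[[0, 0, 0, 0, 0, 0], [0, 0, 0, 0, 0, 0], [0, 0, 0, 0, 0, 0]]' | python3 drive.py
cat > fin.py <<'E'
from h import *
s=env.state(); print(s['ee_pos'],s['ee_rot'])
for n in ('wrist','top'):
    m=env.camera_model(n); g=env.grab_frame(n); cv2.imwrite(f'pics/f_{n}.png',g)
    G=cv2.cvtColor(g,cv2.COLOR_BGR2GRAY)
    for nm,b in (('locked',[17,161]),('free',[35.5,185.1])):
        for z in (134,150):
            u,v=proj(m,[[*tow(b),z]])[0]; r=3; p=G[int(v)-r:int(v)+r+1,int(u)-r:int(u)+r+1]; print(n,nm,z,round(u),round(v),'mean',p.mean().round())
    u,v=proj(m,[[*tow([20,165]),134]])[0].astype(int); W=36 if n=='wrist' else 22
    k=(G[v-W:v+W,u-W:u+W]<45).astype(np.uint8)
    nn,l,st,ce=cv2.connectedComponentsWithStats(k)
    for i in range(1,nn):
        if st[i,4]>60: print(st[i],tob(onz(m,ce[i]+[u-W,v-W],134)).round(1))
    # stub, pins, ring
    if n=='wrist':
        for a in (-30,30):
            t=np.radians(a); q=proj(m,[[*tow([0,157+r*np.sin(t)]),44+r*np.cos(t)] for r in (55,65,72)]); print('stub',a,q.round(0).tolist(),[int(G[int(y),int(x)]) for x,y in q])
E
python3 fin.py
```

```text
time_s: 41.8
ee_pos: [487.5, 16.5, 223.7]
ee_rot: [180.0, 0.1, -177.9]
force: [0.5, 0.6, -0.8]
gripper_width: 60.1
gripper_force: 0.0
time_s: 42.1
ee_pos: [487.0, 18.5, 223.8]
ee_rot: [180.0, 0.1, -177.6]
force: [-0.3, -0.4, 0.1]
gripper_width: 59.8
gripper_force: 0.0
[486.9770523   18.51963307 223.76012274] [ 1.79993026e+02  1.02099014e-01 -1.77623157e+02]
wrist locked 134 469 167 mean 29.0
wrist locked 150 478 170 mean 30.0
wrist free 134 493 188 mean 60.0
wrist free 150 503 192 mean 50.0
[16  0  7 21 64] [[ -4.3 146.3]]
[ 14  20  30  25 594] [[ 15.8 157.3]]
stub -30 [[419.0, 144.0], [417.0, 145.0], [415.0, 145.0]] [218, 195, 168]
stub 30 [[474.0, 144.0], [483.0, 145.0], [490.0, 145.0]] [62, 69, 66]
top locked 134 303 198 mean 21.0
top locked 150 302 197 mean 21.0
top free 134 288 187 mean 119.0
top free 150 287 186 mean 105.0
[ 10   0  34  12 128] [[ 52.1 161.7]]
[  4  14  12  30 185] [[  4.7 184.7]]
[ 18  18  14  13 144] [[ 16.8 161.6]]
```

```bash
python3 - <<'E'
from h import *
from m1 import circ
m=env.camera_model('wrist'); g=cv2.imread('pics/f_wrist.png')
u,v=proj(m,[[*N,66]])[0].astype(int); print(u,v,N)
circ(g,m,(u-32,v-28,u+32,v+30),66,'ring',1)
G=cv2.cvtColor(g,cv2.COLOR_BGR2GRAY)
for nm,b in (('near',[-12,88]),('far',[16,88])):
    u,v=proj(m,[[*tow(b),100]])[0]; k=(G[int(v)-14:int(v)+15,int(u)-14:int(u)+15]); print(nm,round(u),round(v)); print(k[::3,::3])
t=env.camera_model('top'); f=cv2.cvtColor(cv2.imread('pics/f_top.png'),cv2.COLOR_BGR2GRAY)
u,v=proj(t,[[*tow([-36,170]),188]])[0]; k=(f[int(v)-13:int(v)+14,int(u)-13:int(u)+14]<60).astype(np.uint8)
n,l,s,c=cv2.connectedComponentsWithStats(k); i=1+s[1:,4].argmax(); print('bar top',s[i],tob(onz(t,c[i]+[int(u)-13,int(v)-13],188)))
E
```

```text
291 142 [439.7 -13.1]
ring [444.7  -7. ] r 26.1 res 4.63 mec 447.2 -4.7 34.0
near 380 132
[[ 73  71  69  68 150 149 147 208 221 219]
 [183 193 198 198 205 204 155 207 223 222]
 [219 217 208 160 178 239 168 205 221 222]
 [211 176 172 105 140 225 213 114 201 203]
 [210 160  94 120 200 228 225 253 198 196]
 [198 150  85 154 192 224 227 253 191 201]
 [189 135  89 132 179 224 215 252 117 117]
 [184 176 171 138 152 209 207 124 120 118]
 [168 182 176 133 169 178 203 208 205 205]
 [183 146 143 140 162 185 188 191 196 196]]
far 378 161
[[188 194 213 211 213 212 169 130 131 131]
 [216 213 213 196 229 242 218 147 148 142]
 [212 200 172 155 158 199 175 143 125 126]
 [207 157 110  99 128 209 176 136 127 111]
 [204 165  89 122 202 235 224 206 134 127]
 [204 156  89 157 190 230 223 216 144 147]
 [177 196 173 142 188 223 218 199 147 148]
 [ 79  78  81  88 174 208 196  80  84  83]
 [ 81  89  91  91  90  89  90  89  83  87]
 [ 89  89  90  90  92  89  91  88  91  90]]
bar top [  0   0  24  27 460] [[-35.99224337 175.55945147]]
```

```bash
python3 -c "
from h import *
print(env.job_done())"
```

```text
the job is handed in; nothing more can be done
None
```

The job is handed in at about 42 s of the 208 s, but no verdict came back. Both rings that were there (ring_a and ring_c) are stacked in the nest with the jaws shut, the clamp is thrown with the bar, the bar is back on its peg, and the lock arm is in the locked notch; last camera checks fit this, except the final ring check, which gave no usable reading.

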